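# Dock the sample carriers and lock each with a pin

## Task

Slide every sample carrier across the worktop, without lifting it off or ramming it, tongue first into a bay of its own in the docking bar until you feel it come up flush against the stop, so that the holes line up. Then take a locking pin from the rack for each docked carrier and push it through bar and tongue until its flange sits down on the bar. Leave the bottle and the two vials standing where they are.

Things in the scene. Friction and masses are not known exactly. Their poses are not given: they have to be found in the camera images.
- dock: Fixed metal bar, 46 deep (x) x 370 wide (y) x 26 mm high, with 4 bays 90 mm apart. Origin: on the worktop under the middle of the front face; x points into the dock. Front face (x=0) is the rigid stop. Each bay: lower ear z 0-8 mm, upper ear z 18-26 mm, between them a slot 26 mm wide, open front and back; pin hole, round in the upper ear (12 mm wide) and square in the lower (13 mm).
- bay_0 (a point): Centre of the mouth of bay 0's pin hole on top of the dock (26 mm above the worktop), 14 mm behind the front face, at dock y = -135 mm.
- bay_1 (a point): Centre of the mouth of bay 1's pin hole on top of the dock (26 mm above the worktop), 14 mm behind the front face, at dock y = -45 mm.
- bay_2 (a point): Centre of the mouth of bay 2's pin hole on top of the dock (26 mm above the worktop), 14 mm behind the front face, at dock y = +45 mm.
- bay_3 (a point): Centre of the mouth of bay 3's pin hole on top of the dock (26 mm above the worktop), 14 mm behind the front face, at dock y = +135 mm.
- carrier_0: Carrier lying flat, 0.25-0.5 kg, one may be absent. Origin: centre underneath. Grey body 90 (x) x 70 x 14 mm; 3 cryo tubes fixed across the rear (x -33, tops 52 mm up); upright grip fin x -10 to 26, 10 mm thick (y), top 59 mm up; in front a steel tongue x 45 to 80, 24 wide, z 10-16, nose tapered, hole 14 mm wide at x 59. Home: front end (x 45) flush with the dock's face. All alike.
- carrier_0_hole (a point): Centre of the hole in carrier 0's tongue, at the tongue's top (carrier frame 59, 0, 16 mm). Home, it lies under the bay's hole, to within 1 mm of sideways play.
- carrier_1: Carrier lying flat, 0.25-0.5 kg, one may be absent. Origin: centre underneath. Grey body 90 (x) x 70 x 14 mm; 3 cryo tubes fixed across the rear (x -33, tops 52 mm up); upright grip fin x -10 to 26, 10 mm thick (y), top 59 mm up; in front a steel tongue x 45 to 80, 24 wide, z 10-16, nose tapered, hole 14 mm wide at x 59. Home: front end (x 45) flush with the dock's face. All alike.
- carrier_1_hole (a point): Centre of the hole in carrier 1's tongue, at the tongue's top (carrier frame 59, 0, 16 mm). Home, it lies under the bay's hole, to within 1 mm of sideways play.
- carrier_2: Carrier lying flat, 0.25-0.5 kg, one may be absent. Origin: centre underneath. Grey body 90 (x) x 70 x 14 mm; 3 cryo tubes fixed across the rear (x -33, tops 52 mm up); upright grip fin x -10 to 26, 10 mm thick (y), top 59 mm up; in front a steel tongue x 45 to 80, 24 wide, z 10-16, nose tapered, hole 14 mm wide at x 59. Home: front end (x 45) flush with the dock's face. All alike.
- carrier_2_hole (a point): Centre of the hole in carrier 2's tongue, at the tongue's top (carrier frame 59, 0, 16 mm). Home, it lies under the bay's hole, to within 1 mm of sideways play.
- carrier_3: Carrier lying flat, 0.25-0.5 kg, one may be absent. Origin: centre underneath. Grey body 90 (x) x 70 x 14 mm; 3 cryo tubes fixed across the rear (x -33, tops 52 mm up); upright grip fin x -10 to 26, 10 mm thick (y), top 59 mm up; in front a steel tongue x 45 to 80, 24 wide, z 10-16, nose tapered, hole 14 mm wide at x 59. Home: front end (x 45) flush with the dock's face. All alike.
- carrier_3_hole (a point): Centre of the hole in carrier 3's tongue, at the tongue's top (carrier frame 59, 0, 16 mm). Home, it lies under the bay's hole, to within 1 mm of sideways play.
- pin_rack: Fixed white block, 176 (x) x 44 (y) x 30 mm high, with five square holes (13.5 mm) along its x axis at -72, -36, 0, 36, 72 mm, where the pins stand. Origin: centre of its underside. Stands left or right of the dock.
- pin_0: Locking pin, 60 g, upright in the rack at the start: steel shank 10 mm in diameter, tip chamfered (z 0-24 mm), flange 22 mm in diameter (z 24-28), round black knob 16 mm in diameter to grip (z 28-68). Origin: end of the tip; z towards the knob. Home in a bay the flange rests on the dock, tip 2 mm above the worktop. All alike, any fits any bay.
- pin_1: Locking pin, 60 g, upright in the rack at the start: steel shank 10 mm in diameter, tip chamfered (z 0-24 mm), flange 22 mm in diameter (z 24-28), round black knob 16 mm in diameter to grip (z 28-68). Origin: end of the tip; z towards the knob. Home in a bay the flange rests on the dock, tip 2 mm above the worktop. All alike, any fits any bay.
- pin_2: Locking pin, 60 g, upright in the rack at the start: steel shank 10 mm in diameter, tip chamfered (z 0-24 mm), flange 22 mm in diameter (z 24-28), round black knob 16 mm in diameter to grip (z 28-68). Origin: end of the tip; z towards the knob. Home in a bay the flange rests on the dock, tip 2 mm above the worktop. All alike, any fits any bay.
- pin_3: Locking pin, 60 g, upright in the rack at the start: steel shank 10 mm in diameter, tip chamfered (z 0-24 mm), flange 22 mm in diameter (z 24-28), round black knob 16 mm in diameter to grip (z 28-68). Origin: end of the tip; z towards the knob. Home in a bay the flange rests on the dock, tip 2 mm above the worktop. All alike, any fits any bay.
- pin_4: Locking pin, 60 g, upright in the rack at the start: steel shank 10 mm in diameter, tip chamfered (z 0-24 mm), flange 22 mm in diameter (z 24-28), round black knob 16 mm in diameter to grip (z 28-68). Origin: end of the tip; z towards the knob. Home in a bay the flange rests on the dock, tip 2 mm above the worktop. All alike, any fits any bay.
- amber_bottle: Amber bottle with blue cap, 60x60x121 mm, a bystander standing on the worktop, not to be disturbed. Origin: centre of its underside.
- blue_cap_vial: Small clear vial with blue cap, 27x27x55 mm, a bystander standing on the worktop, not to be disturbed. Origin: centre of its underside.
- white_cap_vial: Small clear vial with white cap, 25x25x61 mm, a bystander standing on the worktop, not to be disturbed. Origin: centre of its underside.

How it is judged:
By the outcome, as a careful person would: the job done as asked, in the order asked, and still so for the second after the job is handed in, with the robot touching nothing.
Of carrier_0, carrier_1, carrier_2, carrier_3 only 3 to 4 are there at a start; the rules pass over those that are not, and their reading is None.
At some moment in a run one of carrier_0, carrier_1, carrier_2, carrier_3 may be knocked a few centimetres aside while the robot is not near it.
Once in a run the grip may slacken for a moment while it holds something.
It also fails if it takes over 210 s, if anything falls off the work surface, if the arm or the gripper's body presses on something with over 40 N, if the wrist force passes 120 N, or if a joint passes its speed limit or range.

## Robot

A 6-joint arm with a two-finger parallel gripper is mounted at the origin on a cart in front of the work surface, level with it; the furniture and walls round the work are solid. World frame = base frame: x ahead of the robot, y to its left, z up, the work surface at z = 0. Lengths are in m, angles in rad, forces in N, time in s.
With the tool pointing down it reaches from about 0.35 to 0.975 m from the base axis. Payload 4.9 kg.
Tool frame: the origin (TCP) lies midway between the tips of the shut fingers; the grasp point (between the pads) lies 19 mm behind it; z points along the fingers, y is the line along which they close (so a half turn about z gives the same grasp; the last joint's range is limited). The gripper opens to 85 mm and grips with 20 to 120 N. Pads are 22 mm wide; open, the fingers measure 114 mm over their backs; the gripper's body (76 mm by 85 mm) begins 54 mm behind the grasp point. The pads swing forward as they close: fully open they stand 13 mm farther back than shut.
Start: joints at [1.016, 0.053, 1.613, -0, 1.476, -0.119], TCP at [0.264, 0.567, 0.231] pointing down, gripper open.
Joint ranges: [-3.01, 3.01], [-1.01, 2.22], [0.06, 2.58], [-1.02, 4.17], [0.09, 2.62], [-3.14, 3.14]. Speed limits (rad/s): [2.57, 2.57, 3.14, 3.14, 3.14, 3.14].

## Interface

Orientations are given as a rotation vector (axis times angle).
In Python, from station import telemetry, optics, ctrl gives the robot as it stands.
- The arm moves only by the shell command python3 -m pendant 'ROWS' [FORCE]. ROWS is JSON, one flat list of numbers, 7 for each row, row after row: the turn, a rotation vector about the tool's x, y, z as a fraction of full scale, then the shift along the tool's x, y, z as a fraction of full scale, then the opening, from 0 (shut) to 1 (fully open). In form: [ax, ay, az, tx, ty, tz, fingers, ax, ay, az, tx, ty, tz, fingers, ...]. A call has 1 to 12 rows; each row is the pose to reach, as a shift and turn from the pose commanded when the call began, along the tool's axes at that moment; what a row does not reach only later rows make up. Full scale, the value 1, is 300 mm for a shift and 30 degrees for a turn. A row lasts 1/8 s, in which the tool goes at most 62.5 mm and 10.7 degrees, less where a joint would pass 70% of its speed; a pose out of reach is approached as far as the arm can. A call with a number of a shift or a turn outside -1 to 1 is refused whole. A call with a gripper value outside its range is refused whole. The fingers move at their own pace and stop on an object; FORCE is the grip in N (left out, the last holds). Time passes only in rows, so rows that repeat a pose let the fingers close. It gives the time, the measured TCP pose, the force, the opening and the grip force at its end, in the units of the state.
- telemetry.get_obs(): the state, without advancing time (a new reading comes with each control period).
- optics.get_image(name): name is "scene" or "top" or "wrist"; returns a dict with "image" (384x512x3 uint8, red, green, blue), "depth" (384x512 float32, m along the optical axis (not along the pixel's ray), 0 where there is no reading), "fx", "fy", "cx", "cy" (pixels), "rvec" (rotation vector, rad) and "tvec" (3), from world to camera coordinates, as OpenCV has them. Camera axes: x right, y down, z forward; pixel columns grow to the right and rows downward; lengths in m; the calibration is good to about 2 mm. A picture is of the moment at which its call begins.
- ctrl.finish_job(): hands the job in; it is judged then, once.
The state is a dict: "t": time; "q": joint angles; "dq": joint speeds; "effort": joint torques, N m; "tool_pos": TCP position; "tool_rot": TCP orientation; "contact_force": force on the tool from outside, world axes, zero at the start; "wrist_torque": the same for the moment, N m; "opening": finger opening in m; "grip_force": force on a finger pad.
Only numpy, scipy, OpenCV 4.12 (cv2) and the standard library are available. Lean on these libraries where they do the work, as an engineer would, in place of code of your own. Each camera call takes 0.05 s, during which the arm holds its last target. There are 200 camera calls.

## Working session

There is one attempt and no reset: what is moved stays moved. The work goes in short steps, Python scripts to look and compute and a shell command to move; the robot and the scene stay as the last step left them, time stands still between calls to the robot, and variables do not carry over. Pictures are saved under pics/ and viewed, at most 14 in all, crops included, and the job is handed in when it is done.

```bash
mkdir -p pics
cat > h.py <<'E'
import numpy as np, cv2
from scipy.spatial.transform import Rotation as R
from station import telemetry, optics, ctrl
def snap(name, fn=None):
    d=optics.get_image(name)
    if fn: cv2.imwrite('pics/'+fn, cv2.cvtColor(d['image'],cv2.COLOR_RGB2BGR))
    return d
def world(d):
    v,u=np.mgrid[0:384,0:512]; z=d['depth']
    pc=np.stack([(u-d['cx'])/d['fx']*z,(v-d['cy'])/d['fy']*z,z],-1)
    Rm=R.from_rotvec(np.array(d['rvec']).ravel()).as_matrix()
    return (pc-np.array(d['tvec']).ravel())@Rm   # R^T (pc-t)
E
python3 - <<'E'
from h import *
o=telemetry.get_obs(); print(o)
d=snap('top','top0.png'); np.savez('top0.npz',**{k:v for k,v in d.items()})
e=snap('scene','scene0.png')
W=world(d); print(W[::95,::127].round(3).tolist())
E
ls
```

```text
{'t': 0.0, 'q': array([ 1.01599117e+00,  5.33576760e-02,  1.61428968e+00, -3.12513778e-05,
        1.47599691e+00, -1.18993084e-01]), 'dq': array([ 2.28923681e-04,  4.10455516e-04, -4.59042547e-04, -4.38753792e-05,
        4.35713137e-04, -9.15494843e-04]), 'effort': array([ 5.06423839e-04, -3.93667638e+01, -3.70183110e+01, -1.06988006e-05,
        6.79108649e-03,  5.22571554e-06]), 'tool_pos': array([0.26351568, 0.56604608, 0.23006509]), 'tool_rot': array([-6.79022077e-01, -3.06666721e+00,  3.05701873e-03]), 'contact_force': array([-0.12665539, -0.49299437,  0.54257945]), 'wrist_torque': array([-0.00180073,  0.01257197,  0.03496118]), 'grip_force': 0.0, 'opening': 0.08564825026886955}
[[[0.638, 0.286, 0.578], [0.637, 0.143, 0.578], [0.637, 0.001, 0.578], [0.637, -0.142, 0.577], [0.635, -0.283, 0.579]], [[0.712, 0.652, 0.08], [0.713, 0.331, 0.075], [0.738, 0.009, 0.003], [0.718, -0.322, 0.054], [0.736, -0.691, 0.002]], [[0.478, 0.692, -0.0], [0.474, 0.34, 0.03], [0.476, 0.01, -0.003], [0.465, -0.296, 0.104], [0.474, -0.671, 0.001]], [[0.229, 0.673, 0.0], [0.228, 0.342, -0.002], [0.227, 0.01, 0.003], [0.226, -0.321, 0.002], [0.226, -0.65, 0.003]], [[-0.366, 1.256, -0.867], [-0.135, 0.442, -0.307], [0.097, 0.007, 0.254], [-0.372, -0.593, -0.87], [-0.216, -0.96, -0.493]]]
h.py
pics
top0.npz
```

View pics/top0.png

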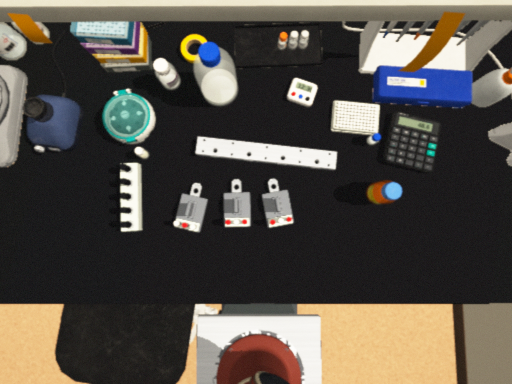

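View pics/scene0.png

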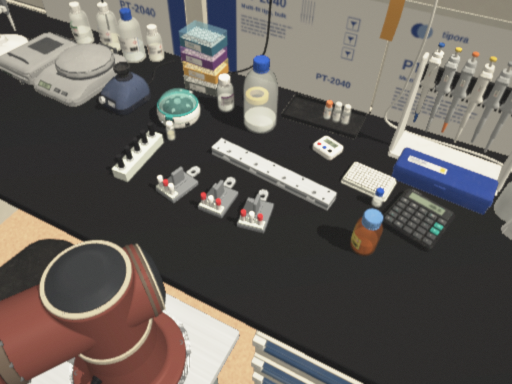

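The top view shows the dock as a white bar from (197,148) to (336,160), and three carriers at about (190,210), (237,205) and (277,205). The rack is at (133,198), the bottle at (383,192) and the vials at (142,153) and (374,139). Next I'll fit poses from the depth.

```bash
cat > meas.py <<'E'
from h import *
def top(d=None):
    d=d or snap('top'); W=world(d); X=W.reshape(-1,3)
    return d,W
def rect(P):
    (c,s,a)=cv2.minAreaRect((P[:,:2]*1000).astype(np.float32)); return np.round(c,1),np.round(s,1),round(a,1)
E
python3 - <<'E'
from meas import *
d,W=top(dict(np.load('top0.npz')))
def roi(u0,u1,v0,v1,z0,z1):
    P=W[v0:v1,u0:u1].reshape(-1,3); return P[(P[:,2]>z0)&(P[:,2]<z1)]
for n,r in dict(dock=(185,345,130,175,.018,.034),rack=(112,150,155,240,.02,.04),knobs=(112,150,155,240,.06,.09),
  c0=(168,212,180,235,.006,.075),c1=(216,256,175,232,.006,.075),c2=(256,300,175,232,.006,.075),bottle=(355,410,175,210,.01,.2),v1=(130,152,143,163,.01,.1),v2=(362,383,130,150,.01,.1)).items():
    P=roi(*r); print(n,len(P),rect(P),P[:,2].max().round(3),np.median(P[:,2]).round(3))
    if n[0]=='c' :
        F=P[(P[:,2]>.054)]; T=P[P[:,2]<.019]; print('  fin',len(F),rect(F),F.mean(0).round(4), 'low',rect(T))
    if n=='knobs':
        k=cv2.kmeans(P[:,1:2].astype(np.float32)*0+P[:,:1].astype(np.float32),5,None,(3,50,1e-5),10,2)[1].ravel()
        for i in range(5): print('  ',P[k==i].mean(0).round(4),(k==i).sum())
g=[cv2.resize(d['image'][v:v+75,u:u+133],None,fx=6,fy=6,interpolation=cv2.INTER_CUBIC) for u,v in ((170,170),)]
cv2.imwrite('pics/crop1.png',g[0][:,:,::-1])
E
```

```text
dock 2424 (array([573.8, -20.6]), array([370.3,  47.2]), 83.4) 0.033 0.027
rack 953 (array([469.6, 333.6]), array([ 61.7, 199. ]), 86.4) 0.04 0.031
knobs 218 (array([458.4, 334.4]), array([159.3,  15.6]), 3.0) 0.078 0.074
   [0.5296 0.3368 0.0724] 43
   [0.4218 0.3309 0.0721] 43
   [0.4938 0.3347 0.0733] 41
   [0.3864 0.3295 0.0723] 47
   [0.4577 0.3334 0.0725] 44
c0 1026 (array([427.7, 177. ]), array([128.7,  99.2]), 5.9) 0.063 0.016
  fin 81 (array([409.1, 187.1]), array([48.7, 64.5]), 87.6) [0.4135 0.1804 0.058 ] low (array([427.7, 177. ]), array([128.7,  99.2]), 5.9)
c1 1008 (array([442. ,  62.3]), array([ 79.5, 123.7]), 89.9) 0.064 0.016
  fin 93 (array([418.6,  57. ]), array([63.9, 52.7]), 3.2) [0.4185 0.0568 0.0577] low (array([442. ,  62.3]), array([ 79.5, 123.7]), 89.9)
c2 999 (array([438.9, -53.3]), array([136.6,  92.8]), 11.1) 0.064 0.017
  fin 75 (array([421.3, -51.7]), array([63.7, 47.8]), 6.9) [ 0.4251 -0.0518  0.0585] low (array([438.9, -53.3]), array([136.6,  92.8]), 11.1)
bottle 696 (array([ 464.4, -310.2]), array([60.7, 50.6]), 15.3) 0.126 0.092
v1 121 (array([586.1, 314.6]), array([55.2, 23.3]), 36.8) 0.064 0.045
v2 162 (array([ 616.1, -300.1]), array([39.6, 39.9]), 89.5) 0.059 0.037
```

```bash
cat >> h.py <<'E'
def go(x,y,z,yaw,o=None):
    """print tool-frame fractions to reach TCP (x,y,z) pointing down with tool x-axis at yaw deg (mod 180)"""
    o=o or telemetry.get_obs(); A=R.from_rotvec(o['tool_rot']); M=A.as_matrix()
    best=None
    for k in (0,180):
        c,s=np.cos(np.radians(yaw+k)),np.sin(np.radians(yaw+k))
        T=np.array([[c,s,0],[s,-c,0],[0,0,-1]])
        r=R.from_matrix(M.T@T).as_rotvec()
        if best is None or np.linalg.norm(r)<np.linalg.norm(best): best=r
    sh=M.T@(np.array([x,y,z])-o['tool_pos'])
    print('turn',np.round(np.degrees(best)/30,4).tolist(),'shift',np.round(sh/.3,4).tolist(),'|mm',round(np.linalg.norm(sh)*1000))
def st():
    o=telemetry.get_obs(); M=R.from_rotvec(o['tool_rot']).as_matrix()
    print('t',round(o['t'],2),'pos',o['tool_pos'].round(4),'toolx yaw',round(np.degrees(np.arctan2(M[1,0],M[0,0])),2),'F',o['contact_force'].round(1),'grip',round(float(o['grip_force']),1),'open',round(o['opening'],4),'q6',round(o['q'][5],2))
    return o
E
python3 - <<'E'
from h import *
o=st(); d=snap('wrist')
M=R.from_rotvec(o['tool_rot']).as_matrix(); C=R.from_rotvec(np.ravel(d['rvec'])).as_matrix(); c=-C.T@np.ravel(d['tvec'])
print('cam in tool',(M.T@(c-o['tool_pos'])).round(3),'\n',(M.T@C.T).round(2),d['fx'])
go(0.42,0.06,0.30,180)
go(0.42,0.06,0.30,0)
E
```

```text
t 0.1 pos [0.2635 0.5661 0.2302] toolx yaw 155.03 F [-0.6  0.1  0.1] grip 0.0 open 0.0853 q6 -0.12
cam in tool [ 0.076 -0.001 -0.143] 
 [[-0.   -0.96 -0.3 ]
 [ 1.   -0.   -0.  ]
 [ 0.   -0.3   0.96]] 314.02970390766313
turn [-0.003, -0.0011, -0.8323] shift [-1.1849, -1.3097, -0.2303] |mm 534
turn [-0.003, -0.0011, -0.8323] shift [-1.1849, -1.3097, -0.2303] |mm 534
```

View pics/crop1.png

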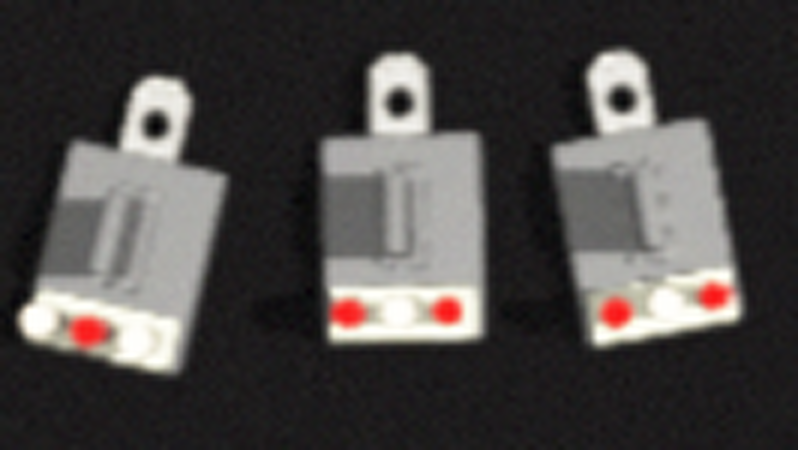

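The crop shows carriers 0, 1 and 2 at yaws of roughly -12°, +1.4° and +9.9°. Their tongue holes are at crop pixels (155,125), (399,101) and (621,99).

```bash
python3 -m pendant '[0,0,-0.8323,-0.6,-0.66,-0.23,0.45,0,0,-0.8323,-0.6,-0.66,-0.23,0.45,0,0,-0.8323,-0.6,-0.66,-0.23,0.45,0,0,-0.8323,-0.6,-0.66,-0.23,0.45,0,0,-0.8323,-0.6,-0.66,-0.23,0.45,0,0,-0.8323,-0.6,-0.66,-0.23,0.45]' 40
python3 - <<'E'
from h import *
st(); go(0.44,0.02,0.30,180)
d=dict(np.load('top0.npz')); C=R.from_rotvec(np.ravel(d['rvec'])).as_matrix(); c=-C.T@np.ravel(d['tvec'])
for (u,v),yaw in zip([(155,125),(399,101),(621,99)],[-12,1.4,9.9]):
    u=u/6+170-.4; v=v/6+170-.4
    r=C.T@np.array([(u-d['cx'])/d['fx'],(v-d['cy'])/d['fy'],1]); p=c+r*(.016-c[2])/r[2]
    a=np.radians(yaw); ax=np.array([np.cos(a),np.sin(a)])
    print('hole',p.round(4),'fin',(p[:2]-.051*ax).round(4))
E
```

```text
t: 0.9
tool_pos: [0.3441, 0.31, 0.301]
tool_rot: [0.005, 3.14, 0.002]
contact_force: [-0.1, 0.4, 0.5]
opening: 0.0385
grip_force: 0.0
t 0.9 pos [0.3441 0.31   0.301 ] toolx yaw 179.82 F [-0.1  0.4  0.5] grip 0.0 open 0.0385 q6 -1.0
turn [0.0021, 0.0029, -0.006] shift [-0.3228, -0.9658, 0.0028] |mm 305
hole [0.4737 0.164  0.016 ] fin [0.4238 0.1746]
hole [0.484  0.0568 0.016 ] fin [0.433  0.0555]
hole [ 0.4846 -0.041   0.016 ] fin [ 0.4343 -0.0498]
```

```bash
python3 -m pendant '[0,0,0,-0.3228,-0.9658,0,0.45,0,0,0,-0.3228,-0.9658,0,0.45,0,0,0,-0.3228,-0.9658,0,0.45,0,0,0,-0.3228,-0.9658,0,0.45,0,0,0,-0.3228,-0.9658,0,0.45,0,0,0,-0.3228,-0.9658,0,0.45]'
python3 - <<'E'
from h import *
st(); d=snap('wrist'); np.savez('w1.npz',**d)
cv2.imwrite('pics/w1.png',cv2.resize(d['image'],(800,600),interpolation=cv2.INTER_CUBIC)[:,:,::-1])
E
```

```text
t: 1.65
tool_pos: [0.4408, 0.0194, 0.2992]
tool_rot: [-0.008, -3.14, -0.0]
contact_force: [-0.9, 0.6, -0.4]
opening: 0.0388
grip_force: 0.0
t 1.65 pos [0.4408 0.0194 0.2992] toolx yaw 179.72 F [-0.9  0.6 -0.4] grip 0.0 open 0.0388 q6 -1.69
```

View pics/w1.png

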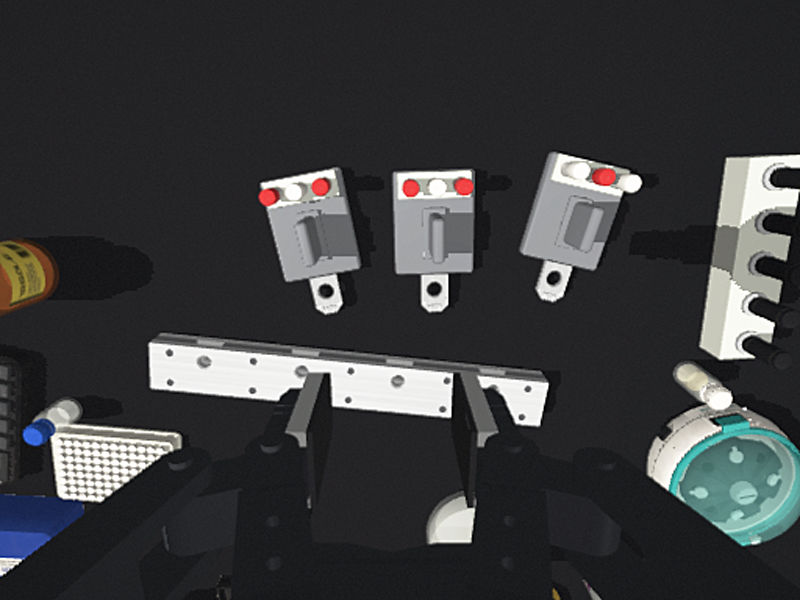

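The wrist view shows the dock's top hole mouths at about (204,361), (302,372), (398,381) and (493,390). The carrier tongue holes are at (326,290), (434,289) and (553,278). I'll refine these with centroids.

```bash
cat >> h.py <<'E'
def ray(d,u,v,z):
    C=R.from_rotvec(np.ravel(d['rvec'])).as_matrix(); c=-C.T@np.ravel(d['tvec'])
    r=C.T@np.array([(u-d['cx'])/d['fx'],(v-d['cy'])/d['fy'],1]); return c+r*(z-c[2])/r[2]
def dark(d,u,v,w=7,thr=.5):
    "centroid of dark blob near (u,v)"
    g=d['image'].astype(float).mean(2); u,v=int(round(u)),int(round(v)); p=g[v-w:v+w+1,u-w:u+w+1]
    m=(p<p.min()+thr*(np.percentile(p,90)-p.min())).astype(np.uint8)
    n,l,s,c=cv2.connectedComponentsWithStats(m); k=1+np.argmin(np.hypot(*(c[1:]-w).T)); return c[k][0]+u-w,c[k][1]+v-w,s[k,4]
E
python3 - <<'E'
from h import *
d=dict(np.load('w1.npz')); W=world(d)
for n,p,z in [('b0',(204,361),.026),('b1',(302,372),.026),('b2',(398,381),.026),('b3',(493,390),.026),('c2',(326,290),.016),('c1',(434,289),.016),('c0',(553,278),.016)]:
    u,v=np.array(p)/1.5625
    a=dark(d,u,v,5); print(n,np.round(p/np.float64(1.5625),1),np.round(a,1),ray(d,u,v,z).round(4),ray(d,a[0],a[1],z).round(4))
P=W.reshape(-1,3); m=(P[:,2]>.022)&(P[:,2]<.03)&(P[:,0]>.52)&(P[:,0]<.63)&(P[:,1]>-.22)&(P[:,1]<.19)
(c,s,a)=cv2.minAreaRect((P[m,:2]*1000).astype(np.float32)); print(c,s,a, P[m,2].mean())
Q=P[m]
# front edge: min x per y bin
ys=np.arange(-.19,.15,.01); e=[np.percentile(Q[np.abs(Q[:,1]-y)<.005,0],1) for y in ys]; print(np.polyfit(ys,e,1))
# fins
for n,(y0,y1) in dict(c2=(-.09,-.01),c1=(.02,.1),c0=(.13,.23)).items():
    k=(P[:,2]>.055)&(P[:,2]<.066)&(P[:,1]>y0)&(P[:,1]<y1)&(P[:,0]>.40)&(P[:,0]<.48); F=P[k]
    print(n,k.sum(),cv2.minAreaRect((F[:,:2]*1000).astype(np.float32)),F[:,2].mean())
E
```

```text
b0 [130.6 231. ] [130.1 231.1  51. ] [ 0.5484 -0.1543  0.026 ] [ 0.5485 -0.155   0.026 ]
b1 [193.3 238.1] [193.7 238.3  65. ] [ 0.56   -0.0646  0.026 ] [ 0.5604 -0.064   0.026 ]
b2 [254.7 243.8] [254.1 243.5  48. ] [0.5697 0.0245 0.026 ] [0.5692 0.0237 0.026 ]
b3 [315.5 249.6] [315.3 251.7  76. ] [0.5795 0.1138 0.026 ] [0.583  0.1137 0.026 ]
c2 [208.6 185.6] [208.1 185.9  69. ] [ 0.4839 -0.0402  0.016 ] [ 0.4844 -0.041   0.016 ]
c1 [277.8 185. ] [277.5 184.6  70. ] [0.4835 0.0573 0.016 ] [0.483  0.0569 0.016 ]
c0 [353.9 177.9] [353.9 177.5  62. ] [0.4739 0.1637 0.016 ] [0.4733 0.1635 0.016 ]
(572.8557739257812, -21.234909057617188) (370.2742614746094, 47.6196403503418) 83.37350463867188 0.02622956062570177Traceback (most recent call last):
  File "<stdin>", line 10, in <module>
    return _quantile_unchecked(
        a, q, axis, out, overwrite_input, method, keepdims, weights)
    return _ureduce(a,
                    func=_quantile_ureduce_func,
    ...<5 lines>...
                    overwrite_input=overwrite_input,
                    method=method)
    r = func(a, **kwargs)
    result = _quantile(arr,
                       quantiles=q,
    ...<2 lines>...
                       out=out,
                       weights=wgt)
    slices_having_nans = np.isnan(arr[-1, ...])
                                  ~~~^^^^^^^^^
IndexError: index -1 is out of bounds for axis 0 with size 0
```

Run:
```python
from h import *
go(.4325,.0558,.028,1.4)
```

```text
turn [0.0021, -0.0038, -0.051] shift [0.0249, 0.1148, 0.9046] |mm 274
```

```bash
python3 -m pendant '[0.0021,-0.0038,-0.051,0.0249,0.1148,0.2,0.45,0.0021,-0.0038,-0.051,0.0249,0.1148,0.4,0.45,0.0021,-0.0038,-0.051,0.0249,0.1148,0.6,0.45,0.0021,-0.0038,-0.051,0.0249,0.1148,0.75,0.45,0.0021,-0.0038,-0.051,0.0249,0.1148,0.85,0.45,0.0021,-0.0038,-0.051,0.0249,0.1148,0.9046,0.45,0.0021,-0.0038,-0.051,0.0249,0.1148,0.9046,0.45,0.0021,-0.0038,-0.051,0.0249,0.1148,0.9046,0.1,0.0021,-0.0038,-0.051,0.0249,0.1148,0.9046,0,0.0021,-0.0038,-0.051,0.0249,0.1148,0.9046,0,0.0021,-0.0038,-0.051,0.0249,0.1148,0.9046,0,0.0021,-0.0038,-0.051,0.0249,0.1148,0.9046,0]' 50
python3 - <<'E'
from h import *
o=st(); go(.5184-.05,.0304+.0058,o['tool_pos'][2],-6.63)
e=snap('scene')
cv2.imwrite('pics/s2.png',cv2.resize(e['image'][120:280,120:370],(800,512),interpolation=cv2.INTER_CUBIC)[:,:,::-1])
E
```

```text
t: 3.2
tool_pos: [0.4343, 0.0562, 0.0307]
tool_rot: [-0.041, 3.136, -0.0]
contact_force: [-1.5, 3.8, 5.6]
opening: 0.0092
grip_force: 52.0
t 3.2 pos [0.4343 0.0562 0.0307] toolx yaw -178.49 F [-1.5  3.8  5.6] grip 52.0 open 0.0092 q6 -1.64
turn [0.0006, 0.0101, 0.2712] shift [-0.1117, -0.0695, 0.0006] |mm 39
```

View pics/s2.png

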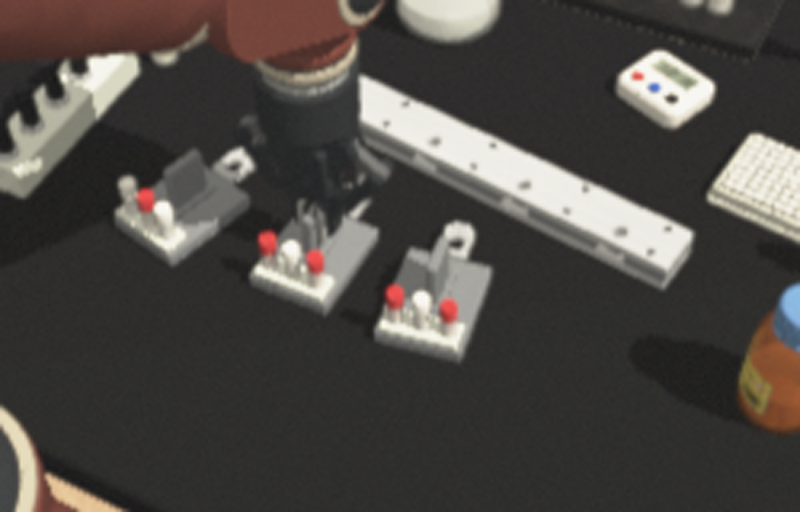

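Carrier 1 is gripped (opening 9 mm, about the 10 mm fin). I'll slide it to line up in front of bay 2.

```bash
python3 -m pendant '[0,0,0.05,-0.02,-0.013,0,0,0,0,0.1,-0.045,-0.028,0,0,0,0,0.16,-0.07,-0.043,0,0,0,0,0.22,-0.09,-0.056,0,0,0,0,0.2712,-0.105,-0.065,0,0,0,0,0.2712,-0.1117,-0.0695,0,0,0,0,0.2712,-0.1117,-0.0695,0,0]'
cat > dockgo.py <<'E'
from h import *
import sys
fin={0:(.4970,-.1484),1:(.5080,-.0590),2:(.5184,.0304),3:(.5288,.1198)}
ax=np.array([.9933,-.1155])
def rep(b,back):
    o=st(); e=o['tool_pos'][:2]-np.array(fin[b]); print('along %.1f lateral %.1f mm'%(1e3*e@ax,1e3*(e@np.array([.1155,.9933]))))
    p=np.array(fin[b])-back*ax; go(p[0],p[1],o['tool_pos'][2],-6.63,o)
rep(int(sys.argv[1]),float(sys.argv[2])/1000)
E
python3 dockgo.py 2 30
```

```text
t: 4.12
tool_pos: [0.4656, 0.0374, 0.0309]
tool_rot: [-0.182, -3.133, -0.004]
contact_force: [-12.8, 9.0, 18.5]
opening: 0.0092
grip_force: 53.9
t 4.12 pos [0.4656 0.0374 0.0309] toolx yaw 173.36 F [-12.8   9.   18.5] grip 53.9 open 0.0092 q6 -1.54
along -53.2 lateral 0.8 mm
turn [0.0041, -0.0066, -0.0003] shift [-0.0774, -0.0027, -0.0003] |mm 23
```

```bash
python3 -m pendant '[0,0,0,-0.01,-0.0027,-0.004,0,0,0,0,-0.02,-0.0027,-0.005,0,0,0,0,-0.03,-0.0027,-0.005,0,0,0,0,-0.04,-0.0027,-0.005,0,0,0,0,-0.045,-0.0027,-0.005,0]'
python3 dockgo.py 2 30
```

```text
t: 4.75
tool_pos: [0.4778, 0.0336, 0.031]
tool_rot: [-0.181, -3.131, 0.002]
contact_force: [-12.7, 0.8, 13.9]
opening: 0.0091
grip_force: 52.9
t 4.75 pos [0.4778 0.0336 0.031 ] toolx yaw 173.4 F [-12.7   0.8  13.9] grip 52.9 open 0.0091 q6 -1.54
along -40.7 lateral -1.6 mm
turn [-0.0029, -0.0101, 0.001] shift [-0.0357, 0.0052, -0.0002] |mm 11
```

```bash
python3 -m pendant '[0,0,0,0.00,0.0052,-0.01,0,0,0,0,-0.005,0.0052,-0.01,0,0,0,0,-0.01,0.0052,-0.01,0]'
python3 dockgo.py 2 30
python3 - <<'E'
from h import *
d=snap('wrist'); print(d['cx'])
cv2.imwrite('pics/w2.png',cv2.resize(d['image'][100:380,120:420],(800,747))[:600,:,::-1])
E
```

```text
t: 5.12
tool_pos: [0.4828, 0.0346, 0.0329]
tool_rot: [0.181, 3.135, -0.002]
contact_force: [-0.3, 0.1, -4.8]
opening: 0.0091
grip_force: 50.3
t 5.12 pos [0.4828 0.0346 0.0329] toolx yaw 173.39 F [-0.3  0.1 -4.8] grip 50.3 open 0.0091 q6 -1.54
along -35.8 lateral 0.0 mm
turn [-0.0021, 0.0021, 0.0006] shift [-0.0194, -0.0001, 0.0] |mm 6
250.28954222256684
```

View pics/w2.png

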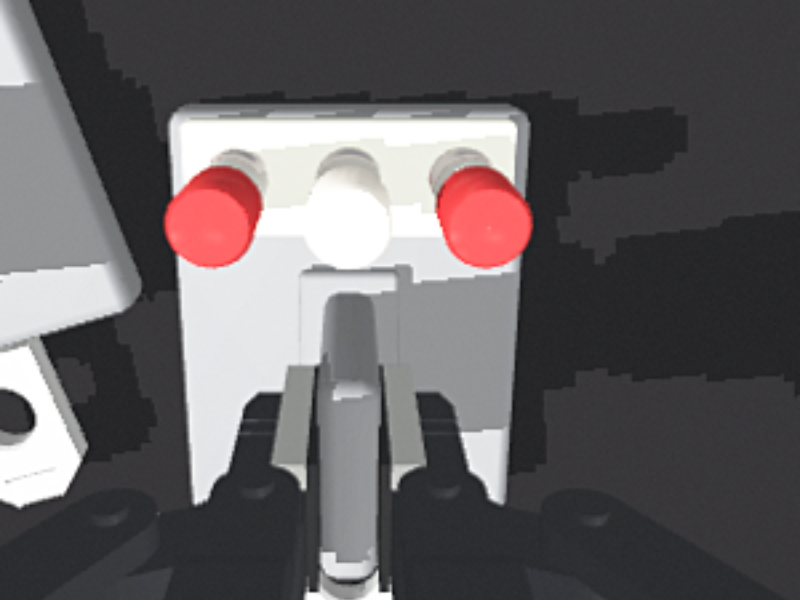

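The carrier sits square in the fingers. The wrist force shows the grip carrying its weight, so I'll set it back down about 2 mm and then move forward.

```bash
python3 -m pendant '[0,0,0,0,0,0.005,0,0,0,0,0,0,0.007,0,0,0,0,-0.01,0,0.007,0,0,0,0,-0.02,0,0.007,0,0,0,0,-0.03,0,0.007,0]'
python3 dockgo.py 2 10
```

```text
t: 5.8
tool_pos: [0.4926, 0.0336, 0.0316]
tool_rot: [0.181, 3.134, -0.002]
contact_force: [-0.3, 0.3, -5.1]
opening: 0.0092
grip_force: 50.3
t 5.8 pos [0.4926 0.0336 0.0316] toolx yaw 173.39 F [-0.3  0.3 -5.1] grip 50.3 open 0.0092 q6 -1.54
along -26.0 lateral 0.2 mm
turn [-0.0016, 0.0046, 0.0008] shift [-0.0532, -0.0007, 0.0001] |mm 16
```

```bash
python3 -m pendant '[0,0,0,0,0,0.002,0,0,0,0,0,0,0.004,0,0,0,0,0,0,0.004,0]'
python3 dockgo.py 2 10
```

```text
t: 6.18
tool_pos: [0.4925, 0.0336, 0.0308]
tool_rot: [0.181, 3.134, -0.002]
contact_force: [-1.7, 0.7, -0.5]
opening: 0.0092
grip_force: 50.9
t 6.17 pos [0.4925 0.0336 0.0308] toolx yaw 173.4 F [-1.7  0.7 -0.5] grip 50.9 open 0.0092 q6 -1.54
along -26.1 lateral 0.2 mm
turn [-0.0017, 0.0049, 0.0009] shift [-0.0536, -0.0007, 0.0001] |mm 16
```

```bash
python3 -m pendant '[0,0,0,-0.013,-0.0007,0.001,0,0,0,0,-0.026,-0.0007,0.001,0,0,0,0,-0.04,-0.0007,0.001,0,0,0,0,-0.055,-0.0007,0.001,0,0,0,0,-0.06,-0.0007,0.001,0]'
python3 dockgo.py 2 0
```

```text
t: 6.8
tool_pos: [0.5094, 0.0316, 0.0309]
tool_rot: [-0.181, -3.135, 0.001]
contact_force: [-11.0, 2.1, 10.9]
opening: 0.0087
grip_force: 52.5
t 6.8 pos [0.5094 0.0316 0.0309] toolx yaw 173.4 F [-11.    2.1  10.9] grip 52.5 open 0.0087 q6 -1.54
along -9.1 lateral 0.1 mm
turn [-0.0016, -0.0025, 0.0011] shift [-0.0304, -0.0004, -0.0] |mm 9
```

```bash
for i in 1; do python3 -m pendant '[0,0,0,-0.006,0,-0.001,0,0,0,0,-0.012,0,-0.001,0,0,0,0,-0.018,0,-0.001,0]'; done
python3 dockgo.py 2 0
```

```text
t: 7.18
tool_pos: [0.5146, 0.031, 0.0309]
tool_rot: [-0.181, -3.135, 0.001]
contact_force: [-7.0, 0.9, 5.6]
opening: 0.0088
grip_force: 51.8
t 7.17 pos [0.5146 0.031  0.0309] toolx yaw 173.4 F [-7.   0.9  5.6] grip 51.8 open 0.0088 q6 -1.54
along -3.8 lateral 0.1 mm
turn [-0.0016, -0.0017, 0.0011] shift [-0.0128, -0.0004, -0.0] |mm 4
```

```bash
python3 -m pendant '[0,0,0,-0.004,0,0,0,0,0,0,-0.008,0,0,0]'; python3 dockgo.py 2 0;  python3 -m pendant '[0,0,0,-0.004,0,0,0,0,0,0,-0.008,0,0,0]'; python3 dockgo.py 2 0
```

```text
t: 7.42
tool_pos: [0.517, 0.0307, 0.0309]
tool_rot: [-0.181, -3.135, 0.001]
contact_force: [-6.6, 0.6, 6.6]
opening: 0.0092
grip_force: 51.7
t 7.42 pos [0.517  0.0307 0.0309] toolx yaw 173.4 F [-6.6  0.6  6.6] grip 51.7 open 0.0092 q6 -1.54
along -1.5 lateral 0.1 mm
turn [-0.0016, -0.0017, 0.0011] shift [-0.0049, -0.0005, -0.0] |mm 1
t: 7.68
tool_pos: [0.5194, 0.0304, 0.0309]
tool_rot: [-0.181, -3.135, 0.001]
contact_force: [-8.2, 0.8, 6.1]
opening: 0.009
grip_force: 51.7
t 7.67 pos [0.5194 0.0304 0.0309] toolx yaw 173.4 F [-8.2  0.8  6.1] grip 51.7 open 0.009 q6 -1.54
along 0.9 lateral 0.1 mm
turn [-0.0016, -0.0017, 0.001] shift [0.0032, -0.0004, 0.0] |mm 1
```

```bash
for i in 1 2; do python3 -m pendant '[0,0,0,-0.003,0,0,0,0,0,0,-0.006,0,0,0]'|grep -E "pos|force";done
```

```text
tool_pos: [0.5208, 0.0303, 0.0309]
contact_force: [-10.0, 0.6, 8.3]
grip_force: 52.1
tool_pos: [0.521, 0.0302, 0.0311]
contact_force: [-17.8, 1.5, 15.5]
grip_force: 53.3
```

```bash
python3 -m pendant '[0,0,0,-0.003,0,0,0,0,0,0,-0.006,0,-0.001,0]'|grep -E "pos|force"
python3 - <<'E'
from h import *
d=snap('top')
cv2.imwrite('pics/t3.png',cv2.resize(d['image'][135:240,165:345],(800,467),interpolation=cv2.INTER_CUBIC)[:,:,::-1])
np.savez('t3.npz',**d)
E
```

```text
tool_pos: [0.5211, 0.0302, 0.0312]
contact_force: [-22.7, 2.7, 18.5]
grip_force: 53.8
```

View pics/t3.png

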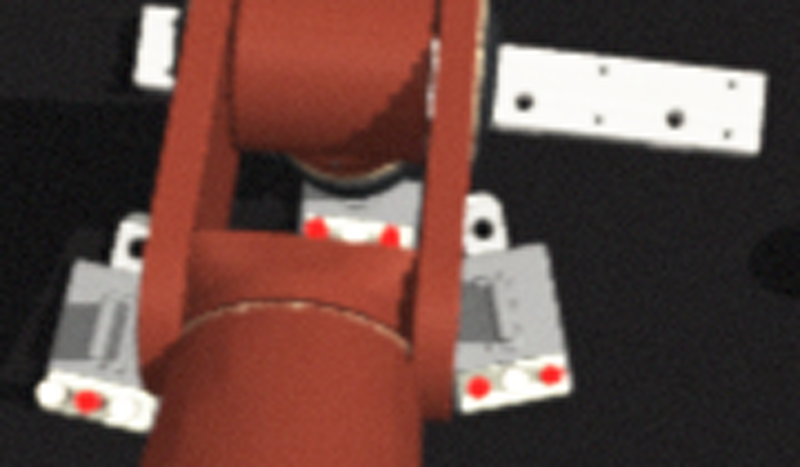

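```bash
python3 -m pendant '[0,0,0,0.006,0,0,0,0,0,0,0.008,0,0,0,0,0,0,0.008,0,0,0.45,0,0,0,0.008,0,0,0.45,0,0,0,0.008,0,-0.1,0.45,0,0,0,0.008,0,-0.3,0.45,0,0,0,0.1,0,-0.5,0.45,0,0,0,0.2,0,-0.7,0.45,0,0,0,0.27,0,-0.85,0.45,0,0,0,0.27,0,-0.85,0.45,0,0,0,0.27,0,-0.85,0.45]'
python3 - <<'E'
from h import *
st(); d=snap('wrist'); np.savez('w3.npz',**d)
cv2.imwrite('pics/w3.png',cv2.resize(d['image'],(800,600),interpolation=cv2.INTER_CUBIC)[:,:,::-1])
E
```

```text
t: 9.85
tool_pos: [0.4448, 0.0391, 0.2855]
tool_rot: [0.181, 3.133, -0.002]
contact_force: [-0.4, 0.2, 0.1]
opening: 0.0382
grip_force: 0.0
t 9.85 pos [0.4448 0.0391 0.2855] toolx yaw 173.39 F [-0.4  0.2  0.1] grip 0.0 open 0.0382 q6 -1.53
```

View pics/w3.png

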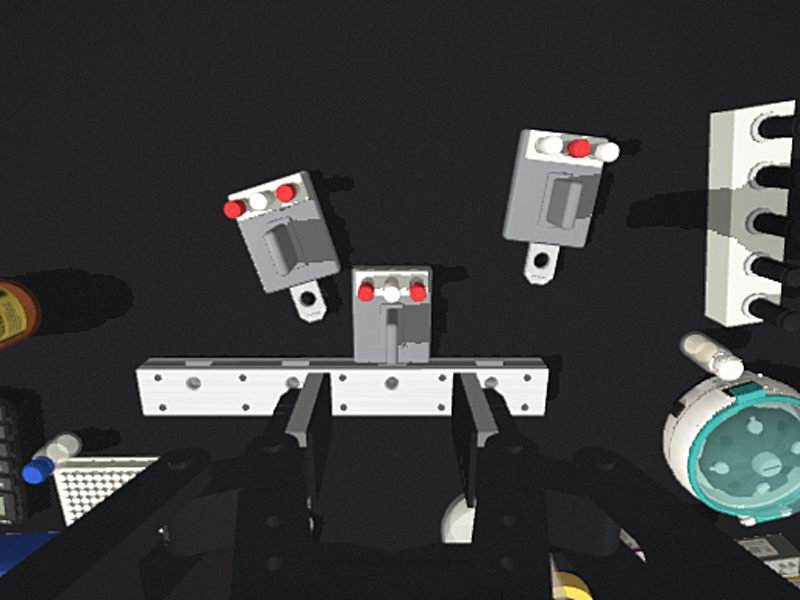

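Carrier 1's front is flush with the dock. Carrier 2's tongue hole is at (308,298) with front corners (265,293) and (340,269). Carrier 0's hole is at (541,260) with front corners (506,240) and (585,247).

```bash
cat > car.py <<'E'
from h import *
def car(d,hole,a,b,s=1.5625):
    u,v=np.array(hole)/s; q=dark(d,u,v,5); h=ray(d,q[0],q[1],.016)
    A=ray(d,*(np.array(a)/s),.014); B=ray(d,*(np.array(b)/s),.014)  # a: low-y corner, b: high-y
    v=B-A; yaw=np.degrees(np.arctan2(-v[0],v[1])); m=(A+B)[:2]/2
    yaw2=np.degrees(np.arctan2(h[1]-m[1],h[0]-m[0]))
    ax=np.array([np.cos(np.radians(yaw)),np.sin(np.radians(yaw))]); f=h[:2]-.051*ax
    print('hole',h.round(4),'width',np.linalg.norm(v).round(3),'yaw',yaw.round(1),yaw2.round(1),'fin',f.round(4)); return f,yaw
E
python3 - <<'E'
from car import *
d=dict(np.load('w3.npz'))
f,y=car(d,(308,298),(263,293),(340,268)); go(f[0],f[1],.0315,y)
car(d,(541,260),(505,240),(586,247))
E
```

```text
hole [ 0.4845 -0.0409  0.016 ] width 0.072 yaw 11.6 10.0 fin [ 0.4346 -0.0511]
turn [-0.0019, 0.0007, -0.6074] shift [-0.0016, -0.3019, 0.8428] |mm 269
hole [0.4733 0.1638 0.016 ] width 0.07 yaw -11.6 -21.5 fin [0.4234 0.1741]
```

```bash
python3 -m pendant '[0,0,-0.57,0,-0.299,0.2,0.45,0,0,-0.57,0,-0.299,0.4,0.45,0,0,-0.57,0,-0.299,0.6,0.45,0,0,-0.57,0,-0.299,0.72,0.45,0,0,-0.57,0,-0.299,0.8,0.45,0,0,-0.57,0,-0.299,0.8445,0.45,0,0,-0.57,0,-0.299,0.8445,0.45,0,0,-0.57,0,-0.299,0.8445,0.1,0,0,-0.57,0,-0.299,0.8445,0,0,0,-0.57,0,-0.299,0.8445,0,0,0,-0.57,0,-0.299,0.8445,0]' 50
python3 dockgo.py 1 45
```

```text
t: 11.28
tool_pos: [0.4364, -0.0503, 0.034]
tool_rot: [-0.287, 3.123, -0.003]
contact_force: [-0.0, 1.9, 6.6]
opening: 0.009
grip_force: 50.8
t 11.28 pos [ 0.4364 -0.0503  0.034 ] toolx yaw -169.51 F [-0.   1.9  6.6] grip 50.8 open 0.009 q6 -2.04
along -72.1 lateral 0.3 mm
turn [-0.003, 0.0103, 0.5705] shift [-0.0861, -0.0276, 0.0005] |mm 27
```

```bash
python3 -m pendant '[0,0,0,0,0,-0.0035,0,0,0,0.1,-0.01,-0.003,-0.0035,0,0,0,0.2,-0.025,-0.008,-0.0035,0,0,0,0.32,-0.042,-0.013,-0.0035,0,0,0,0.44,-0.06,-0.019,-0.0035,0,0,0,0.52,-0.075,-0.024,-0.0035,0,0,0,0.57,-0.085,-0.0275,-0.0035,0,0,0,0.57,-0.09,-0.0285,-0.0035,0]'
python3 dockgo.py 1 36
```

```text
t: 12.28
tool_pos: [0.4601, -0.0531, 0.0343]
tool_rot: [-0.18, -3.129, 0.0]
contact_force: [-18.3, 3.1, 22.9]
opening: 0.009
grip_force: 53.3
t 12.28 pos [ 0.4601 -0.0531  0.0343] toolx yaw 173.43 F [-18.3   3.1  22.9] grip 53.3 open 0.009 q6 -1.73
along -48.3 lateral 0.3 mm
turn [-0.0011, -0.0148, 0.0021] shift [-0.0408, -0.001, -0.0003] |mm 12
```

```bash
python3 -m pendant '[0,0,0,-0.005,0,-0.004,0,0,0,0,-0.014,-0.001,-0.004,0,0,0,0,-0.022,-0.001,-0.004,0,0,0,0,-0.028,-0.001,-0.004,0]'
python3 dockgo.py 1 36
```

```text
t: 12.78
tool_pos: [0.4695, -0.0548, 0.0342]
tool_rot: [-0.18, -3.133, 0.001]
contact_force: [-7.0, 1.0, 7.5]
opening: 0.0088
grip_force: 50.9
t 12.78 pos [ 0.4695 -0.0548  0.0342] toolx yaw 173.42 F [-7.   1.   7.5] grip 50.9 open 0.0088 q6 -1.73
along -38.7 lateral -0.3 mm
turn [-0.002, -0.0057, 0.0016] shift [-0.0091, 0.0009, -0.0] |mm 3
```

```bash
python3 -m pendant '[0,0,0,-0.01,0.0009,0,0,0,0,0,-0.02,0.0009,0,0,0,0,0,-0.032,0.0009,0,0,0,0,0,-0.044,0.0009,0,0,0,0,0,-0.056,0.0009,0,0,0,0,0,-0.068,0.0009,0,0,0,0,0,-0.08,0.0009,0,0,0,0,0,-0.09,0.0009,0,0]'
python3 dockgo.py 1 0
```

```text
t: 13.78
tool_pos: [0.4964, -0.0577, 0.0342]
tool_rot: [-0.18, -3.133, 0.002]
contact_force: [-8.1, 0.4, 6.4]
opening: 0.0089
grip_force: 50.7
t 13.78 pos [ 0.4964 -0.0577  0.0342] toolx yaw 173.41 F [-8.1  0.4  6.4] grip 50.7 open 0.0089 q6 -1.72
along -11.6 lateral -0.1 mm
turn [-0.0022, -0.0055, 0.0015] shift [-0.0388, 0.0002, -0.0001] |mm 12
```

```bash
python3 -m pendant '[0,0,0,-0.007,0,0,0,0,0,0,-0.014,0,0,0,0,0,0,-0.021,0,0,0,0,0,0,-0.028,0,0,0,0,0,0,-0.035,0,0,0]' |grep -E "pos|force"; for i in 1 2; do python3 -m pendant '[0,0,0,-0.003,0,0,0,0,0,0,-0.006,0,0,0]'|grep -E "pos|t_force";done;python3 dockgo.py 1 0
```

```text
tool_pos: [0.5068, -0.0589, 0.0342]
contact_force: [-5.8, 0.6, 5.4]
grip_force: 50.7
tool_pos: [0.5085, -0.0591, 0.0342]
contact_force: [-5.9, 0.5, 6.3]
tool_pos: [0.5102, -0.0593, 0.0343]
contact_force: [-9.4, 1.4, 7.2]
t 14.9 pos [ 0.5102 -0.0593  0.0343] toolx yaw 173.42 F [-9.4  1.4  7.2] grip 51.0 open 0.0094 q6 -1.71
along 2.2 lateral -0.0 mm
turn [-0.0022, -0.0061, 0.0017] shift [0.0075, 0.0002, 0.0] |mm 2
```

```bash
for i in 1 2; do python3 -m pendant '[0,0,0,-0.003,0,0,0,0,0,0,-0.006,0,0,0]'|grep -E "pos|t_force";done
```

```text
tool_pos: [0.5104, -0.0594, 0.0344]
contact_force: [-16.2, 1.4, 15.2]
tool_pos: [0.5105, -0.0594, 0.0345]
contact_force: [-23.8, 2.6, 21.7]
```

```bash
python3 -m pendant '[0,0,0,0.008,0,0,0,0,0,0,0.01,0,0,0,0,0,0,0.01,0,0,0.45,0,0,0,0.01,0,0,0.45,0,0,0,0.01,0,-0.1,0.45,0,0,0,0.01,0,-0.3,0.45,0,0,0,0.15,0.1,-0.5,0.45,0,0,0,0.3,0.3,-0.7,0.45,0,0,0,0.44,0.5,-0.8,0.45,0,0,0,0.44,0.6,-0.8,0.45,0,0,0,0.44,0.6,-0.8,0.45,0,0,0,0.44,0.6,-0.8,0.45]'
python3 - <<'E'
from h import *
st(); d=snap('wrist'); np.savez('w4.npz',**d)
cv2.imwrite('pics/w4.png',cv2.resize(d['image'],(800,600),interpolation=cv2.INTER_CUBIC)[:,:,::-1])
E
```

```text
t: 16.9
tool_pos: [0.4049, 0.1357, 0.2754]
tool_rot: [0.175, 3.132, -0.001]
contact_force: [0.3, -0.8, 0.2]
opening: 0.0383
grip_force: 0.0
t 16.9 pos [0.4049 0.1357 0.2754] toolx yaw 173.59 F [ 0.3 -0.8  0.2] grip 0.0 open 0.0383 q6 -1.31
```

View pics/w4.png

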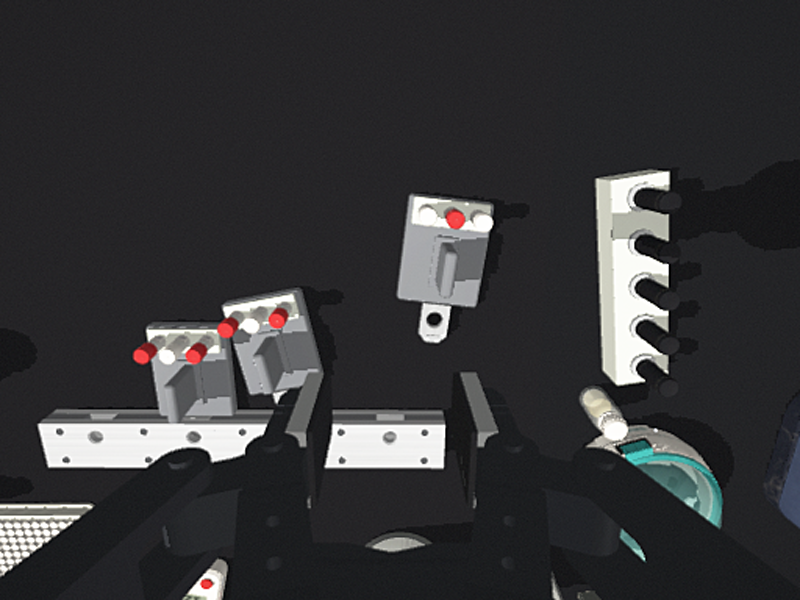

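Carrier 1 has been knocked out of its bay: it now sits askew at (265,345) next to docked carrier 2. I'll re-dock it after carrier 0, which stands untouched with its hole at (434,319) and front corners (398,299) and (478,306).

Run:
```python
from car import *
d=dict(np.load('w4.npz'))
f,y=car(d,(434,319),(398,299),(478,306)); go(f[0]+.0,f[1],.031,-12); go(f[0]+.0,f[1],.031,y)
```

```text
hole [0.4732 0.164  0.016 ] width 0.07 yaw -11.7 -21.6 fin [0.4233 0.1743]
turn [-0.0018, 0.0062, 0.183] shift [-0.0433, 0.1392, 0.8112] |mm 247
turn [-0.0019, 0.0062, 0.1717] shift [-0.0433, 0.1392, 0.8112] |mm 247
```

```bash
python3 -m pendant '[0,0,0.18,-0.0433,0.1392,0.2,0.45,0,0,0.18,-0.0433,0.1392,0.4,0.45,0,0,0.18,-0.0433,0.1392,0.6,0.45,0,0,0.18,-0.0433,0.1392,0.7,0.45,0,0,0.18,-0.0433,0.1392,0.78,0.45,0,0,0.18,-0.0433,0.1392,0.8112,0.45,0,0,0.18,-0.0433,0.1392,0.8112,0.45,0,0,0.18,-0.0433,0.1392,0.8112,0.1,0,0,0.18,-0.0433,0.1392,0.8112,0,0,0,0.18,-0.0433,0.1392,0.8112,0,0,0,0.18,-0.0433,0.1392,0.8112,0]' 50
python3 dockgo.py 3 45
```

```text
t: 18.32
tool_pos: [0.4245, 0.1747, 0.0324]
tool_rot: [0.328, 3.119, 0.001]
contact_force: [0.3, 1.7, 6.2]
opening: 0.0089
grip_force: 49.7
t 18.32 pos [0.4245 0.1747 0.0324] toolx yaw 168.0 F [0.3 1.7 6.2] grip 49.7 open 0.0089 q6 -1.13
along -110.0 lateral 42.4 mm
turn [0.0015, 0.0102, -0.1791] shift [-0.2289, -0.1206, 0.0011] |mm 78
```

```bash
python3 -m pendant '[0,0,0,-0.01,-0.005,-0.004,0,0,0,-0.02,-0.035,-0.018,-0.006,0,0,0,-0.04,-0.06,-0.032,-0.006,0,0,0,-0.06,-0.085,-0.045,-0.006,0,0,0,-0.08,-0.11,-0.058,-0.006,0,0,0,-0.1,-0.135,-0.071,-0.006,0,0,0,-0.12,-0.16,-0.084,-0.006,0,0,0,-0.14,-0.185,-0.097,-0.006,0,0,0,-0.16,-0.205,-0.108,-0.006,0,0,0,-0.179,-0.22,-0.117,-0.006,0,0,0,-0.179,-0.2289,-0.1206,-0.006,0]'
python3 dockgo.py 3 37
```

```text
t: 19.7
tool_pos: [0.481, 0.1248, 0.0326]
tool_rot: [-0.181, -3.134, 0.0]
contact_force: [-7.5, 3.3, 8.3]
opening: 0.0089
grip_force: 50.2
t 19.7 pos [0.481  0.1248 0.0326] toolx yaw 173.37 F [-7.5  3.3  8.3] grip 50.2 open 0.0089 q6 -1.35
along -48.0 lateral -0.5 mm
turn [-0.0007, -0.0053, 0.0002] shift [-0.0367, 0.0017, -0.0001] |mm 11
```

```bash
python3 -m pendant '[0,0,0,-0.008,0.0017,0,0,0,0,0,-0.018,0.0017,0,0,0,0,0,-0.028,0.0017,0,0,0,0,0,-0.036,0.0017,0,0]'
python3 dockgo.py 3 37
```

```text
t: 20.2
tool_pos: [0.4909, 0.1236, 0.0327]
tool_rot: [-0.181, -3.131, 0.003]
contact_force: [-10.1, 1.2, 12.0]
opening: 0.0091
grip_force: 50.6
t 20.2 pos [0.4909 0.1236 0.0327] toolx yaw 173.39 F [-10.1   1.2  12. ] grip 50.6 open 0.0091 q6 -1.35
along -38.1 lateral -0.6 mm
turn [-0.0043, -0.0098, 0.0008] shift [-0.0036, 0.0019, -0.0] |mm 1
```

```bash
python3 -m pendant '[0,0,0,-0.003,0.002,-0.001,0,0,0,0,-0.01,0.002,-0.001,0,0,0,0,-0.02,0.002,-0.001,0,0,0,0,-0.032,0.002,-0.001,0,0,0,0,-0.044,0.002,-0.001,0,0,0,0,-0.056,0.002,-0.001,0,0,0,0,-0.068,0.002,-0.001,0,0,0,0,-0.08,0.002,-0.001,0,0,0,0,-0.09,0.002,-0.001,0,0,0,0,-0.1,0.002,-0.001,0]'
python3 dockgo.py 3 0
```

```text
t: 21.45
tool_pos: [0.521, 0.1206, 0.0327]
tool_rot: [-0.181, -3.132, 0.003]
contact_force: [-8.5, 1.2, 8.6]
opening: 0.009
grip_force: 50.1
t 21.45 pos [0.521  0.1206 0.0327] toolx yaw 173.39 F [-8.5  1.2  8.6] grip 50.1 open 0.009 q6 -1.37
along -7.8 lateral -0.1 mm
turn [-0.0045, -0.008, 0.0007] shift [-0.0261, 0.0003, -0.0001] |mm 8
```

```bash
python3 -m pendant '[0,0,0,-0.007,0,0,0,0,0,0,-0.014,0,0,0,0,0,0,-0.021,0,0,0]' |grep -E "pos|t_force"; for i in 1 2 3; do python3 -m pendant '[0,0,0,-0.003,0,0,0,0,0,0,-0.006,0,0,0]'|grep -E "pos|t_force";done;python3 dockgo.py 3 0
```

```text
tool_pos: [0.5273, 0.1199, 0.0327]
contact_force: [-7.4, 0.7, 7.4]
tool_pos: [0.529, 0.1197, 0.0327]
contact_force: [-8.4, 1.0, 7.9]
tool_pos: [0.53, 0.1195, 0.0328]
contact_force: [-12.8, 1.4, 13.4]
tool_pos: [0.5302, 0.1195, 0.0329]
contact_force: [-19.7, 0.3, 18.7]
t 22.57 pos [0.5302 0.1195 0.0329] toolx yaw 173.42 F [-19.7   0.3  18.7] grip 51.8 open 0.0093 q6 -1.37
along 1.4 lateral -0.2 mm
turn [-0.006, -0.0209, 0.0016] shift [0.0048, 0.0006, 0.0001] |mm 1
```

```bash
python3 -m pendant '[0,0,0,-0.004,0,0,0,0,0,0,0.006,0,0,0,0,0,0,0.008,0,0,0,0,0,0,0.008,0,0,0.45,0,0,0,0.008,0,0,0.45,0,0,0,0.008,0,-0.1,0.45,0,0,0,0.01,0,-0.3,0.45,0,0,0,0.1,-0.08,-0.5,0.45,0,0,0,0.2,-0.16,-0.7,0.45,0,0,0,0.275,-0.23,-0.8,0.45,0,0,0,0.275,-0.23,-0.8,0.45,0,0,0,0.275,-0.23,-0.8,0.45]'
python3 - <<'E'
from h import *
st(); d=snap('wrist'); np.savez('w5.npz',**d)
cv2.imwrite('pics/w5.png',cv2.resize(d['image'],(800,600),interpolation=cv2.INTER_CUBIC)[:,:,::-1])
E
```

```text
t: 24.08
tool_pos: [0.4444, 0.0606, 0.2725]
tool_rot: [0.182, 3.135, -0.002]
contact_force: [0.3, -0.6, -0.0]
opening: 0.0385
grip_force: 0.0
t 24.07 pos [0.4444 0.0606 0.2725] toolx yaw 173.34 F [ 0.3 -0.6 -0. ] grip 0.0 open 0.0385 q6 -1.48
```

View pics/w5.png

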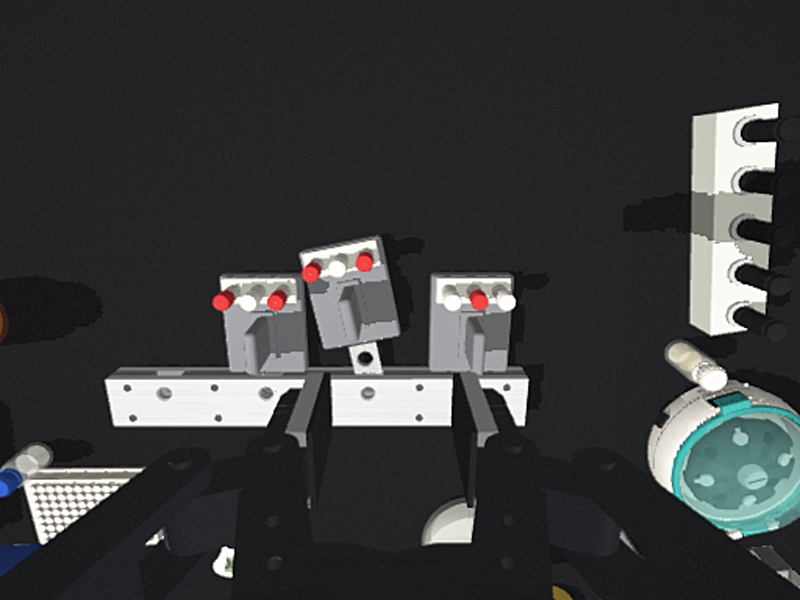

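Carriers 0 and 2 are flush. Carrier 1 is skewed in front of bay 2, with its hole at (365,358) and front corners (322,349) and (400,331).

Run:
```python
from car import *
d=dict(np.load('w5.npz'))
f,y=car(d,(365,358),(322,349),(400,331))
b=np.array([.5691,.0245]); ax=np.array([.9933,-.1155]); lat=np.array([.1155,.9933])
h=ray(d,365/1.5625,358/1.5625,.016)[:2]
print('hole rel bay2 along %.1f lat %.1f'%((h-b)@ax*1e3,(h-b)@lat*1e3))
# fin top from depth
W=world(d).reshape(-1,3); k=(W[:,2]>.054)&(W[:,2]<.064)&(np.hypot(*(W[:,:2]-f).T)<.026); F=W[k]
print(k.sum(), cv2.minAreaRect((F[:,:2]*1000).astype(np.float32)))
go(f[0],f[1],.031,y)
```

```text
hole [0.5402 0.0245 0.016 ] width 0.071 yaw 7.2 4.0 fin [0.4896 0.0182]
hole rel bay2 along -28.5 lat -2.7
234 ((489.0299987792969, 21.055618286132812), (35.0388298034668, 9.784796714782715), 4.53347110748291)
turn [-0.002, -0.0009, -0.4607] shift [-0.1674, -0.1228, 0.8017] |mm 248
```

```bash
python3 -m pendant '[0,0,-0.389,-0.1644,-0.114,0.15,0.45,0,0,-0.389,-0.1644,-0.114,0.3,0.45,0,0,-0.389,-0.1644,-0.114,0.45,0.45,0,0,-0.389,-0.1644,-0.114,0.6,0.45,0,0,-0.389,-0.1644,-0.114,0.75,0.45,0,0,-0.389,-0.1644,-0.114,0.8017,0.45,0,0,-0.389,-0.1644,-0.114,0.8017,0.45,0,0,-0.389,-0.1644,-0.114,0.8017,0.1,0,0,-0.389,-0.1644,-0.114,0.8017,0,0,0,-0.389,-0.1644,-0.114,0.8017,0,0,0,-0.389,-0.1644,-0.114,0.8017,0]' 50
python3 dockgo.py 2 50
```

```text
t: 25.5
tool_pos: [0.4918, 0.021, 0.0348]
tool_rot: [-0.138, 3.133, -0.002]
contact_force: [0.1, 2.1, 6.0]
opening: 0.0089
grip_force: 52.2
t 25.5 pos [0.4918 0.021  0.0348] toolx yaw -174.97 F [0.1 2.1 6. ] grip 52.2 open 0.0089 q6 -1.77
along -25.3 lateral -12.4 mm
turn [-0.0014, 0.0116, 0.3888] shift [0.0721, 0.0571, -0.0005] |mm 28
```

```bash
python3 -m pendant '[0,0,0,0,0,-0.005,0,0,0,0,0.02,0.0,-0.006,0,0,0,0,0.04,0.005,-0.006,0,0,0,0.05,0.055,0.02,-0.006,0,0,0,0.14,0.057,0.035,-0.006,0,0,0,0.24,0.057,0.047,-0.006,0,0,0,0.33,0.057,0.055,-0.006,0,0,0,0.389,0.057,0.058,-0.006,0,0,0,0.389,0.057,0.058,-0.006,0]'
python3 dockgo.py 2 37
```

```text
t: 26.62
tool_pos: [0.4702, 0.0363, 0.0349]
tool_rot: [-0.183, -3.135, 0.004]
contact_force: [-4.0, -2.5, 7.5]
opening: 0.0089
grip_force: 52.5
t 26.62 pos [0.4702 0.0363 0.0349] toolx yaw 173.32 F [-4.  -2.5  7.5] grip 52.5 open 0.0089 q6 -1.53
along -48.5 lateral 0.2 mm
turn [-0.0053, -0.0015, -0.0016] shift [-0.0385, -0.0008, -0.0] |mm 12
```

```bash
python3 -m pendant '[0,0,0,-0.008,-0.0008,-0.001,0,0,0,0,-0.018,-0.0008,-0.001,0,0,0,0,-0.028,-0.0008,-0.001,0,0,0,0,-0.035,-0.0008,-0.001,0]'
python3 dockgo.py 2 37
```

```text
t: 27.12
tool_pos: [0.4767, 0.036, 0.0354]
tool_rot: [-0.181, -3.123, 0.001]
contact_force: [-21.0, 0.5, 24.5]
opening: 0.0093
grip_force: 55.1
t 27.12 pos [0.4767 0.036  0.0354] toolx yaw 173.35 F [-21.    0.5  24.5] grip 55.1 open 0.0093 q6 -1.53
along -42.1 lateral 0.8 mm
turn [-0.0029, -0.0248, -0.0006] shift [-0.0169, -0.0026, -0.0002] |mm 5
```

```bash
python3 -m pendant '[0,0,0,0,-0.0015,-0.003,0,0,0,0,0,-0.0015,-0.005,0,0,0,0,0,-0.0015,-0.005,0]'
python3 dockgo.py 2 37
python3 - <<'E'
from h import *
d=snap('scene'); cv2.imwrite('pics/s6.png',cv2.resize(d['image'][120:240,170:350],(800,533),interpolation=cv2.INTER_CUBIC)[:,:,::-1])
E
```

```text
t: 27.5
tool_pos: [0.4783, 0.0357, 0.0352]
tool_rot: [-0.182, -3.13, 0.0]
contact_force: [-5.9, 1.2, 5.6]
opening: 0.0094
grip_force: 52.1
t 27.5 pos [0.4783 0.0357 0.0352] toolx yaw 173.33 F [-5.9  1.2  5.6] grip 52.1 open 0.0094 q6 -1.54
along -40.5 lateral 0.6 mm
turn [-0.0008, -0.0119, -0.0014] shift [-0.0115, -0.002, -0.0001] |mm 4
```

View pics/s6.png

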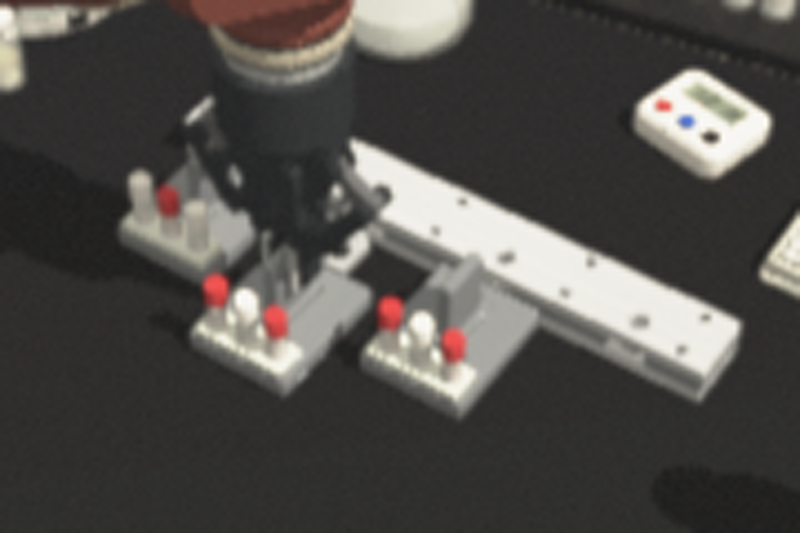

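Carrier 1 is aligned and clear of its neighbours. The high force was friction from pressing down, and it has now dropped. Continuing.

```bash
python3 -m pendant '[0,0,0,-0.005,-0.002,-0.001,0,0,0,0,-0.01,-0.002,-0.001,0,0,0,0,-0.017,-0.0025,-0.001,0]'
python3 dockgo.py 2 30
```

```text
t: 27.92
tool_pos: [0.4856, 0.0336, 0.0353]
tool_rot: [-0.182, -3.136, 0.002]
contact_force: [0.1, -0.1, -5.5]
opening: 0.009
grip_force: 50.7
t 27.93 pos [0.4856 0.0336 0.0353] toolx yaw 173.36 F [ 0.1 -0.1 -5.5] grip 50.7 open 0.009 q6 -1.54
along -33.0 lateral -0.7 mm
turn [-0.002, -0.0, -0.0005] shift [-0.0098, 0.0022, -0.0] |mm 3
```

```bash
python3 -m pendant '[0,0,0,0.002,0.0022,0.003,0,0,0,0,0,0.0022,0.004,0,0,0,0,-0.006,0.0022,0.004,0,0,0,0,-0.012,0.0022,0.004,0]'
python3 dockgo.py 2 20
```

```text
t: 28.42
tool_pos: [0.4906, 0.0337, 0.0353]
tool_rot: [0.182, 3.134, -0.001]
contact_force: [-0.5, -0.1, -4.6]
opening: 0.0088
grip_force: 50.7
t 28.43 pos [0.4906 0.0337 0.0353] toolx yaw 173.36 F [-0.5 -0.1 -4.6] grip 50.7 open 0.0088 q6 -1.54
along -28.0 lateral 0.0 mm
turn [-0.0015, 0.0043, -0.0003] shift [-0.0268, -0.0001, 0.0001] |mm 8
```

```bash
python3 -m pendant '[0,0,0,0,0,0.002,0,0,0,0,0,0,0.004,0,0,0,0,-0.005,0,0.005,0,0,0,0,-0.012,0,0.005,0]'
python3 dockgo.py 2 10
```

```text
t: 28.92
tool_pos: [0.4929, 0.0335, 0.035]
tool_rot: [-0.181, -3.134, 0.001]
contact_force: [-9.0, 0.6, 8.4]
opening: 0.009
grip_force: 52.7
t 28.93 pos [0.4929 0.0335 0.035 ] toolx yaw 173.38 F [-9.   0.6  8.4] grip 52.7 open 0.009 q6 -1.54
along -25.7 lateral 0.1 mm
turn [-0.0019, -0.0038, 0.0002] shift [-0.0522, -0.0004, -0.0001] |mm 16
```

On the table again with normal friction. I'll advance 20 mm.

```bash
python3 -m pendant '[0,0,0,-0.01,0,-0.001,0,0,0,0,-0.022,0,-0.001,0,0,0,0,-0.034,0,-0.001,0,0,0,0,-0.046,0,-0.001,0,0,0,0,-0.058,0,-0.001,0,0,0,0,-0.068,0,-0.001,0]'
python3 dockgo.py 2 0;  python3 -m pendant '[0,0,0,-0.003,0,0,0,0,0,0,-0.006,0,0,0,0,0,0,-0.009,0,0,0]'; python3 dockgo.py 2 0
```

```text
t: 29.68
tool_pos: [0.5136, 0.0311, 0.035]
tool_rot: [-0.182, -3.136, 0.001]
contact_force: [-7.3, 1.6, 5.3]
opening: 0.009
grip_force: 52.1
t 29.68 pos [0.5136 0.0311 0.035 ] toolx yaw 173.37 F [-7.3  1.6  5.3] grip 52.1 open 0.009 q6 -1.54
along -4.8 lateral 0.2 mm
turn [-0.0015, -0.0012, -0.0] shift [-0.016, -0.0005, -0.0] |mm 5
t: 30.05
tool_pos: [0.5161, 0.0308, 0.035]
tool_rot: [-0.181, -3.136, 0.001]
contact_force: [-5.7, 0.2, 5.9]
opening: 0.0088
grip_force: 52.3
t 30.05 pos [0.5161 0.0308 0.035 ] toolx yaw 173.38 F [-5.7  0.2  5.9] grip 52.3 open 0.0088 q6 -1.54
along -2.3 lateral 0.1 mm
turn [-0.0016, -0.0014, 0.0002] shift [-0.0077, -0.0005, -0.0] |mm 2
```

```bash
for i in 1 2 3 4; do python3 -m pendant '[0,0,0,-0.003,0,0,0,0,0,0,-0.006,0,0,0]'|grep -E "pos|t_force";done
```

```text
tool_pos: [0.518, 0.0306, 0.035]
contact_force: [-7.4, -0.1, 6.3]
tool_pos: [0.5198, 0.0304, 0.035]
contact_force: [-7.2, 1.4, 5.5]
tool_pos: [0.5209, 0.0302, 0.0351]
contact_force: [-12.3, 1.7, 11.1]
tool_pos: [0.521, 0.0302, 0.0352]
contact_force: [-19.8, 1.7, 17.2]
```

```bash
python3 -m pendant '[0,0,0,0.006,0,0,0,0,0,0,0.008,0,0,0,0,0,0,0.008,0,0,0.45,0,0,0,0.008,0,0,0.45,0,0,0,0.008,0,-0.1,0.45,0,0,0,0.008,0,-0.3,0.45,0,0,-0.1,0.1,0.1,-0.5,0.45,0,0,-0.2,0.25,0.3,-0.63,0.45,0,0,-0.32,0.4,0.5,-0.63,0.45,0,0,-0.32,0.57,0.7,-0.63,0.45,0,0,-0.32,0.57,0.84,-0.63,0.45,0,0,-0.32,0.57,0.84,-0.63,0.45]'
python3 -m pendant '[0,0,0,0,0,0,0.4,0,0,0,0,0,0,0.4,0,0,0,0,0,0,0.4]' >/dev/null
python3 - <<'E'
from h import *
st(); d=snap('wrist'); np.savez('w6.npz',**d)
cv2.imwrite('pics/w6.png',cv2.resize(d['image'],(800,600),interpolation=cv2.INTER_CUBIC)[:,:,::-1])
W=world(d).reshape(-1,3); k=(W[:,2]>.069)&(W[:,2]<.08)&(W[:,1]>.3)&(W[:,1]<.37)&(W[:,0]>.3)&(W[:,0]<.56); P=W[k].astype(np.float32)
l=cv2.kmeans(P[:,:1].copy(),5,None,(3,50,1e-5),10,2)[1].ravel()
for i in range(5):
    Q=P[l==i]; (c,r)=cv2.minEnclosingCircle(Q[:,:2]*1000); print(Q.mean(0).round(4),len(Q),np.round(c,1),round(r,1))
E
```

```text
t: 32.55
tool_pos: [0.3821, 0.3026, 0.2235]
tool_rot: [-0.086, 3.137, 0.0]
contact_force: [-0.2, -0.2, -0.3]
opening: 0.0387
grip_force: 0.0
t 32.92 pos [0.3835 0.2991 0.2227] toolx yaw -177.14 F [ 1.2  0.1 -0.2] grip 0.0 open 0.0341 q6 -1.11
[0.4203 0.3323 0.0737] 210 [420.9 332.5] 8.1
[0.4919 0.3348 0.0736] 153 [492.5 335.7] 8.2
[0.3847 0.3307 0.0739] 225 [385.4 331. ] 8.2
[0.5275 0.3378 0.0734] 168 [528.3 337.9] 7.9
[0.456  0.3322 0.0736] 141 [457.  334.1] 7.8
```

View pics/w6.png

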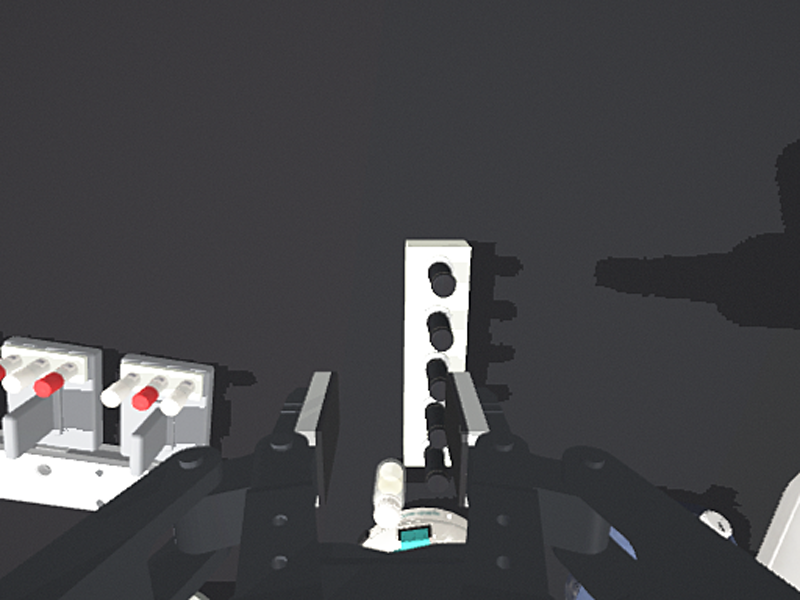

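Run:
```python
from h import *
go(.3854,.3310,.0405,182.9)
```

```text
turn [-0.0025, 0.004, -0.0016] shift [-0.0103, 0.1067, 0.6071] |mm 185
```

```bash
python3 -m pendant '[0,0,0,-0.0103,0.1067,0.1,0.4,0,0,0,-0.0103,0.1067,0.25,0.4,0,0,0,-0.0103,0.1067,0.4,0.4,0,0,0,-0.0103,0.1067,0.52,0.4,0,0,0,-0.0103,0.1067,0.6071,0.4,0,0,0,-0.0103,0.1067,0.6071,0.4,0,0,0,-0.0103,0.1067,0.6071,0.4,0,0,0,-0.0103,0.1067,0.6071,0.1,0,0,0,-0.0103,0.1067,0.6071,0.1,0,0,0,-0.0103,0.1067,0.6071,0,0,0,0,-0.0103,0.1067,0.6071,0]' 60
python3 -m pendant '[0,0,0,0,0,-0.1,0,0,0,0,0,0,-0.2,0,0,0,0,0,0,-0.3,0,0,0,0,0,0,-0.4,0,0,0,0,0,0,-0.4,0]'
python3 - <<'E'
from h import *
o=st(); d=snap('wrist'); np.savez('w7.npz',**d)
W=world(d).reshape(-1,3); M=R.from_rotvec(o['tool_rot']).as_matrix(); T=(W-o['tool_pos'])@M
k=(d['depth'].ravel()>0)&(abs(T[:,1])<.013)&(T[:,2]>-.0)&(T[:,2]<.05)&(abs(T[:,0])<.03); Q=T[k]
for z in np.arange(0,.05,.003):
    q=Q[abs(Q[:,2]-z)<.0015]
    if len(q)>3: print(round(z,3),len(q),'x max %.4f y %.4f..%.4f'%(np.percentile(q[:,0],95),q[:,1].min(),q[:,1].max()))
go(.5705,.1118,.13,173.4)
E
```

```text
t: 34.35
tool_pos: [0.3862, 0.3327, 0.0425]
tool_rot: [-0.081, 3.135, 0.0]
contact_force: [0.6, -1.2, 6.0]
opening: 0.0145
grip_force: 58.4
t: 34.98
tool_pos: [0.386, 0.3332, 0.1635]
tool_rot: [-0.081, 3.133, 0.003]
contact_force: [-0.6, 0.2, 0.1]
opening: 0.0144
grip_force: 58.6
t 34.98 pos [0.386  0.3332 0.1635] toolx yaw -177.03 F [-0.6  0.2  0.1] grip 58.6 open 0.0144 q6 -1.06
0.0 59 x max 0.0086 y -0.0074..0.0063
0.003 44 x max 0.0084 y -0.0074..0.0058
0.006 78 x max 0.0106 y -0.0081..0.0066
0.009 244 x max 0.0111 y -0.0098..0.0087
0.012 25 x max 0.0109 y -0.0104..0.0088
0.027 21 x max 0.0056 y -0.0037..0.0033
0.03 27 x max 0.0054 y -0.0050..0.0034
0.033 15 x max 0.0055 y -0.0051..0.0040
turn [0.0006, 0.0074, 0.3191] shift [-0.5792, -0.7666, 0.1067] |mm 290
```

The pin hangs straight in the grip: flange and shank axis lie within 0.5 mm of tool x=0. I'll refine the bay hole positions from the saved images.

Run:
```python
from h import *
for f,L in dict(w1=[(0,204,361),(1,302,372),(2,398,381)],w3=[(0,194,383),(1,292,382),(2,392,383)],w4=[(0,96,437),(1,194,437),(3,390,437)],w5=[(0,165,393),(1,265,393),(2,368,393)]).items():
    d=dict(np.load(f+'.npz'))
    for b,u,v in L:
        a=dark(d,u/1.5625,v/1.5625,6); p=ray(d,a[0],a[1],.026); print(f,b,p[:2].round(4),a[2])
    P=world(d).reshape(-1,3); m=(P[:,2]>.022)&(P[:,2]<.03)&(P[:,0]>.52)&(P[:,0]<.63)&(P[:,1]>-.22)&(P[:,1]<.19)
    (c,s,a)=cv2.minAreaRect((P[m,:2]*1000).astype(np.float32)); print(np.round(c,1),np.round(s,1),round(a,2))
```

```text
w1 0 [ 0.5485 -0.155 ] 51
w1 1 [ 0.5612 -0.0632] 76
w1 2 [0.5692 0.0237] 48
[572.9 -21.2] [370.3  47.6] 83.37
w3 0 [ 0.5487 -0.155 ] 52
w3 1 [ 0.5558 -0.0634] 8
w3 2 [0.5691 0.0236] 52
[572.4 -21.4] [370.8  47.8] 83.7
w4 0 [ 0.5485 -0.1546] 50
w4 1 [ 0.5588 -0.0653] 49
w4 3 [0.5793 0.1128] 47
[560.7 -20.7] [371.5  71.4] 83.56
w5 0 [ 0.5487 -0.1546] 57
w5 1 [ 0.5587 -0.0655] 52
w5 2 [0.5692 0.0233] 53
[552.4 -19.8] [371.2  89.5] 83.86
```

```bash
python3 -m pendant '[0,0,0.05,-0.1,-0.12,0,0,0,0,0.1,-0.2,-0.25,0,0,0,0,0.15,-0.3,-0.4,0,0,0,0,0.22,-0.42,-0.55,0,0,0,0,0.29,-0.52,-0.68,0,0,0,0,0.319,-0.57,-0.75,0.05,0,0,0,0.319,-0.5792,-0.7666,0.1067,0,0,0,0.319,-0.5792,-0.7666,0.1067,0,0,0,0.319,-0.5792,-0.7666,0.1067,0]'
```

```text
t: 36.15
tool_pos: [0.5691, 0.1124, 0.1285]
tool_rot: [0.179, 3.136, -0.001]
contact_force: [0.6, 0.4, -0.1]
opening: 0.0142
grip_force: 58.7
```

```bash
cat > hole.py <<'E'
from h import *
import sys
H={1:(.5590,-.0649),2:(.5693,.0243),3:(.5796,.1136)}
o=st(); h=np.array(H[int(sys.argv[1])]); e=o['tool_pos'][:2]-h
print('err mm world',(e*1e3).round(2)); go(h[0],h[1],float(sys.argv[2]),-6.63,o)
E
python3 hole.py 3 .0675
```

```text
t 36.15 pos [0.5691 0.1124 0.1285] toolx yaw 173.48 F [ 0.6  0.4 -0.1] grip 58.7 open 0.0142 q6 -1.39
err mm world [-10.52  -1.21]
turn [-0.0014, 0.0017, 0.0035] shift [-0.0342, 0.0081, 0.2035] |mm 62
```

```bash
python3 -m pendant '[0,0,0.0035,-0.0342,0.0081,0.05,0,0,0,0.0035,-0.0342,0.0081,0.1,0,0,0,0.0035,-0.0342,0.0081,0.15,0,0,0,0.0035,-0.0342,0.0081,0.19,0,0,0,0.0035,-0.0342,0.0081,0.2035,0,0,0,0.0035,-0.0342,0.0081,0.2035,0]' >/dev/null; python3 hole.py 3 .0615
```

```text
t 36.9 pos [0.5804 0.1125 0.0678] toolx yaw 173.29 F [-0.7  0.2 -1.1] grip 58.7 open 0.014 q6 -1.39
err mm world [ 0.85 -1.07]
turn [-0.0018, 0.0032, -0.0027] shift [0.0033, 0.0032, 0.0211] |mm 6
```

```bash
python3 -m pendant '[0,0,0,0.0033,0.0032,0,0,0,0,0,0.0033,0.0032,0.008,0,0,0,0,0.0033,0.0032,0.014,0]' >/dev/null; python3 hole.py 3 .0575;python3 -m pendant '[0,0,0,0,0,0.006,0,0,0,0,0,0,0.012,0,0,0,0,0,0,0.02,0]' >/dev/null; python3 hole.py 3 .0575
```

```text
t 37.27 pos [0.5799 0.1136 0.0641] toolx yaw 173.29 F [-0.2 -0.2 -1.4] grip 58.7 open 0.0144 q6 -1.38
err mm world [0.29 0.01]
turn [-0.0014, 0.0049, -0.0028] shift [0.001, -0.0001, 0.0219] |mm 7
t 37.65 pos [0.5798 0.1136 0.0578] toolx yaw 173.29 F [-0.2 -0.3 -1. ] grip 58.7 open 0.014 q6 -1.39
err mm world [0.21 0.01]
turn [-0.0015, 0.0042, -0.0028] shift [0.0007, -0.0001, 0.001] |mm 0
```

The tip has entered the hole with no resistance. I'll keep lowering it.

```bash
python3 -m pendant '[0,0,0,0,0,0.008,0,0,0,0,0,0,0.016,0,0,0,0,0,0,0.024,0,0,0,0,0,0,0.03,0]' |grep -E "pos|t_force"; python3 -m pendant '[0,0,0,0,0,0.008,0,0,0,0,0,0,0.016,0,0,0,0,0,0,0.022,0,0,0,0,0,0,0.022,0]' |grep -E "pos|t_force"
```

```text
tool_pos: [0.5798, 0.1136, 0.0488]
contact_force: [0.5, -0.3, -0.9]
tool_pos: [0.5797, 0.1136, 0.0421]
contact_force: [0.6, 0.6, -1.6]
```

```bash
for i in 1 2 3; do python3 -m pendant '[0,0,0,0,0,0.003,0,0,0,0,0,0,0.006,0]' |grep -E "pos|t_force";done
```

```text
tool_pos: [0.5798, 0.1136, 0.0405]
contact_force: [-1.0, 0.9, -0.7]
tool_pos: [0.5798, 0.1136, 0.0387]
contact_force: [0.1, -0.0, 0.3]
tool_pos: [0.58, 0.1136, 0.0386]
contact_force: [-6.5, -0.5, 12.7]
```

```bash
python3 -m pendant '[0,0,0,0,0,-0.003,0,0,0,0,0,0,-0.003,0.4,0,0,0,0,0,-0.003,0.4,0,0,0,0,0,-0.003,0.4,0,0,0,0,0,-0.15,0.4,0,0,0,0,0,-0.35,0.4,0,0,-0.1,0.15,0.15,-0.4,0.4,0,0,-0.2,0.3,0.32,-0.4,0.4,0,0,-0.32,0.45,0.5,-0.4,0.4,0,0,-0.32,0.6,0.65,-0.4,0.4,0,0,-0.32,0.612,0.663,-0.4,0.4,0,0,-0.32,0.612,0.663,-0.4,0.4]'
python3 - <<'E'
from h import *
o=st(); go(.4209,.3325,.0415,182.9)
d=snap('wrist'); np.savez('w8.npz',**d); P=world(d).reshape(-1,3)
k=(P[:,2]>.069)&(P[:,2]<.08)&(P[:,1]>.31)&(P[:,1]<.36)&(P[:,0]>.40)&(P[:,0]<.44); Q=P[k].astype(np.float32); print(len(Q), len(Q)>5 and cv2.minEnclosingCircle(Q[:,:2]*1000))
d=snap('top'); P=world(d).reshape(-1,3)
k=(P[:,2]>.066)&(P[:,2]<.09)&(np.hypot(P[:,0]-.5796,P[:,1]-.1136)<.02); print('pin3 in dock top',P[k].mean(0) if k.any() else None,k.sum())
# body edges of docked carriers vs dock: hole colours skipped
E
```

```text
t: 40.9
tool_pos: [0.4194, 0.3338, 0.1562]
tool_rot: [-0.084, 3.138, -0.002]
contact_force: [0.3, 0.3, 0.6]
opening: 0.0344
grip_force: 0.0
t 40.9 pos [0.4194 0.3338 0.1562] toolx yaw -176.93 F [0.3 0.3 0.6] grip 0.0 open 0.0344 q6 -1.09
turn [-0.0025, 0.0037, 0.0056] shift [-0.004, -0.004, 0.3824] |mm 115
356 ((421.1009216308594, 332.7175598144531), 7.986343860626221)
pin3 in dock top [0.57958127 0.1129914  0.07093805] 32
```

```bash
python3 -m pendant '[0,0,0,-0.005,-0.004,0.1,0.4,0,0,0,-0.005,-0.004,0.2,0.4,0,0,0,-0.005,-0.004,0.3,0.4,0,0,0,-0.005,-0.004,0.3857,0.4,0,0,0,-0.005,-0.004,0.3857,0.4,0,0,0,-0.005,-0.004,0.3857,0.1,0,0,0,-0.005,-0.004,0.3857,0,0,0,0,-0.005,-0.004,0.3857,0,0,0,0,-0.005,-0.004,0.3857,0]' 60
python3 -m pendant '[0,0,0,0,0,-0.1,0,0,0,0,0,0,-0.2,0,0,0,0,0,0,-0.3,0,0,0,0,0,0,-0.36,0,0,0,0,0,0,-0.36,0]' >/dev/null
cat > pin.py <<'E'
from h import *
import sys
o=st(); d=snap('wrist')
W=world(d).reshape(-1,3); M=R.from_rotvec(o['tool_rot']).as_matrix(); T=(W-o['tool_pos'])@M
k=(d['depth'].ravel()>0)&(abs(T[:,1])<.015)&(T[:,2]>-.0)&(T[:,2]<.05)&(abs(T[:,0])<.03); Q=T[k]
for z in (.006,.009,.012,.027,.03,.033,.036):
    q=Q[abs(Q[:,2]-z)<.0015]
    if len(q)>3: print(round(z,3),len(q),'x max %.4f y %.4f..%.4f'%(np.percentile(q[:,0],95),q[:,1].min(),q[:,1].max()))
E
python3 pin.py; python3 hole.py 2 .13
```

```text
t: 42.12
tool_pos: [0.423, 0.3318, 0.0418]
tool_rot: [-0.079, 3.137, -0.001]
contact_force: [-0.3, -1.0, 3.6]
opening: 0.0144
grip_force: 58.6
t 42.75 pos [0.4228 0.3321 0.1501] toolx yaw -177.1 F [-0.4  0.7 -0.8] grip 59.7 open 0.0144 q6 -1.09
0.006 187 x max 0.0120 y -0.0092..0.0091
0.009 150 x max 0.0123 y -0.0104..0.0093
0.012 10 x max 0.0118 y -0.0093..0.0100
0.027 21 x max 0.0066 y -0.0037..0.0033
0.03 30 x max 0.0067 y -0.0050..0.0040
0.033 6 x max 0.0059 y -0.0044..0.0034
t 42.8 pos [0.422  0.3316 0.1485] toolx yaw -177.11 F [-0.3 -0.3 -1. ] grip 59.7 open 0.0146 q6 -1.09
err mm world [-147.31  307.28]
turn [-0.0017, 0.0043, 0.3175] shift [-0.4386, -1.0477, 0.0638] |mm 341
```

```bash
sed -i "s/^o=st(); h=np.array.*/o=st(); h=np.array(H[int(sys.argv[1])])+(float(sys.argv[3]) if len(sys.argv)>3 else 0)*.001*np.array([.9933,-.1155]); e=o['tool_pos'][:2]-h/" hole.py
python3 -m pendant '[0,0,0.04,-0.07,-0.16,0,0,0,0,0.08,-0.14,-0.32,0,0,0,0,0.12,-0.21,-0.48,0,0,0,0,0.16,-0.28,-0.64,0,0,0,0,0.22,-0.35,-0.8,0,0,0,0,0.3,-0.41,-0.93,0,0,0,0,0.3175,-0.44,-1,0.02,0,0,0,0.3175,-0.443,-1,0.0638,0,0,0,0.3175,-0.443,-1,0.0638,0]'>/dev/null; python3 hole.py 2 .0675 1.3
```

```text
t 43.92 pos [0.5678 0.0397 0.1271] toolx yaw 173.43 F [-0.6 -0.1 -0. ] grip 59.7 open 0.0143 q6 -1.52
err mm world [-2.83 15.57]
turn [-0.0011, -0.0065, 0.0019] shift [-0.016, -0.0504, 0.1986] |mm 62
```

```bash
python3 -m pendant '[0,0,0.002,-0.016,-0.0504,0.0,0,0,0,0.002,-0.016,-0.0504,0.05,0,0,0,0.002,-0.016,-0.0504,0.1,0,0,0,0.002,-0.016,-0.0504,0.15,0,0,0,0.002,-0.016,-0.0504,0.1986,0,0,0,0.002,-0.016,-0.0504,0.1986,0,0,0,0.002,-0.016,-0.0504,0.1986,0]' >/dev/null; python3 pin.py; python3 hole.py 2 .0615 1.3
```

```text
t 44.8 pos [0.5734 0.023  0.0708] toolx yaw 173.3 F [ 0.5 -0.3 -0.4] grip 59.7 open 0.014 q6 -1.54
0.006 193 x max 0.0116 y -0.0092..0.0091
0.009 156 x max 0.0122 y -0.0104..0.0098
0.012 7 x max 0.0117 y -0.0041..0.0076
0.027 22 x max 0.0065 y -0.0038..0.0032
0.03 31 x max 0.0065 y -0.0045..0.0039
0.033 5 x max 0.0061 y -0.0051..0.0033
t 44.85 pos [0.5736 0.0229 0.0712] toolx yaw 173.31 F [-0.   1.3 -1.4] grip 59.7 open 0.0143 q6 -1.54
err mm world [ 3.04 -1.2 ]
turn [-0.0016, 0.0063, -0.0021] shift [0.0106, 0.0028, 0.0323] |mm 10
```

```bash
python3 -m pendant '[0,0,-0.002,0.0106,0.0028,0,0,0,0,-0.002,0.0106,0.0028,0.01,0,0,0,-0.002,0.0106,0.0028,0.022,0,0,0,-0.002,0.0106,0.0028,0.022,0]' >/dev/null; python3 hole.py 2 .0575 1.3
```

```text
t 45.35 pos [0.5696 0.0242 0.0634] toolx yaw 173.36 F [-0.4  0.4 -0.9] grip 59.7 open 0.0142 q6 -1.54
err mm world [-1.    0.05]
turn [-0.0017, 0.0021, -0.0002] shift [-0.0033, 0.0002, 0.0195] |mm 6
```

```bash
python3 -m pendant '[0,0,0,-0.0035,0.0002,0,0,0,0,0,-0.0035,0.0002,0.004,0,0,0,0,-0.0035,0.0002,0.010,0,0,0,0,-0.0035,0.0002,0.018,0]' >/dev/null; python3 hole.py 2 .0575 1.3
```

```text
t 45.85 pos [0.5711 0.0241 0.0584] toolx yaw 173.37 F [ 0.5  0.3 -0.2] grip 59.7 open 0.0144 q6 -1.54
err mm world [ 0.53 -0.01]
turn [-0.0016, 0.0042, -0.0001] shift [0.0018, -0.0002, 0.0032] |mm 1
```

```bash
python3 -m pendant '[0,0,0,0.001,0,0.006,0,0,0,0,0.0015,0,0.012,0,0,0,0,0.0015,0,0.018,0]' |grep -E "pos|t_force"; python3 -m pendant '[0,0,0,0,0,0.008,0,0,0,0,0,0,0.016,0,0,0,0,0,0,0.024,0,0,0,0,0,0,0.03,0,0,0,0,0,0,0.03,0]' |grep -E "pos|t_force"
```

```text
tool_pos: [0.5706, 0.0241, 0.053]
contact_force: [-1.3, -0.4, -0.6]
tool_pos: [0.5705, 0.0242, 0.044]
contact_force: [0.4, -0.7, -0.5]
```

```bash
for i in 1 2 3; do python3 -m pendant '[0,0,0,0,0,0.003,0,0,0,0,0,0,0.006,0]' |grep -E "pos|t_force";done
```

```text
tool_pos: [0.5707, 0.0242, 0.0424]
contact_force: [0.1, 0.7, 0.6]
tool_pos: [0.5707, 0.0242, 0.0405]
contact_force: [-0.3, -0.4, 0.0]
tool_pos: [0.5706, 0.0241, 0.0387]
contact_force: [1.4, 0.4, 0.1]
```

```bash
python3 -m pendant '[0,0,0,0,0,0.003,0,0,0,0,0,0,0.006,0]' |grep -E "pos|t_force"; python3 -m pendant '[0,0,0,0,0,0.002,0,0,0,0,0,0,0.004,0]' |grep -E "pos|t_force"
```

```text
tool_pos: [0.5708, 0.0242, 0.0378]
contact_force: [-4.3, 0.6, 8.3]
tool_pos: [0.5709, 0.0242, 0.0377]
contact_force: [-6.9, 0.9, 14.2]
```

```bash
python3 -m pendant '[0,0,0,0,0,-0.003,0,0,0,0,0,0,-0.003,0.4,0,0,0,0,0,-0.003,0.4,0,0,0,0,0,-0.003,0.4,0,0,0,0,0,-0.15,0.4,0,0,0,0,0,-0.35,0.4,0,0,-0.1,0.1,0.17,-0.4,0.4,0,0,-0.2,0.2,0.36,-0.4,0.4,0,0,-0.32,0.3,0.55,-0.4,0.4,0,0,-0.32,0.4,0.75,-0.4,0.4,0,0,-0.32,0.497,0.93,-0.4,0.4,0,0,-0.32,0.497,0.98,-0.4,0.4]'>/dev/null
python3 -m pendant '[0,0,0,0,0,0,0.4]' >/dev/null
python3 - <<'E'
from h import *
o=st(); d=snap('wrist'); P=world(d).reshape(-1,3)
k=(P[:,2]>.069)&(P[:,2]<.08)&(P[:,1]>.31)&(P[:,1]<.36)&(P[:,0]>.437)&(P[:,0]<.476); Q=P[k].astype(np.float32); print(len(Q), len(Q)>5 and cv2.minEnclosingCircle(Q[:,:2]*1000))
o=telemetry.get_obs(); go(.457,.3340,.0405,182.9,o)
d=snap('top'); P=world(d).reshape(-1,3)
for h in ((.5796,.1136),(.5693,.0243)):
    k=(P[:,2]>.066)&(P[:,2]<.09)&(np.hypot(P[:,0]-h[0],P[:,1]-h[1])<.02); print('pin',P[k].mean(0) if k.any() else None,k.sum())
E
```

```text
t 49.73 pos [0.4563 0.3343 0.155 ] toolx yaw -176.92 F [-0.3  0.1 -0.1] grip 0.0 open 0.0341 q6 -1.12
365 ((457.2616271972656, 334.5404968261719), 8.252586364746094)
turn [-0.004, 0.0035, 0.003] shift [-0.0006, 0.0034, 0.3815] |mm 114
pin [0.57945203 0.11304067 0.07026338] 33
pin [0.56908578 0.02501901 0.07064005] 31
```

```bash
python3 -m pendant '[0,0,0,0.002,0.0034,0.1,0.4,0,0,0,0.002,0.0034,0.2,0.4,0,0,0,0.002,0.0034,0.3,0.4,0,0,0,0.002,0.0034,0.3815,0.4,0,0,0,0.002,0.0034,0.3815,0.4,0,0,0,0.002,0.0034,0.3815,0.1,0,0,0,0.002,0.0034,0.3815,0,0,0,0,0.002,0.0034,0.3815,0,0,0,0,0.002,0.0034,0.3815,0]' 60
python3 -m pendant '[0,0,0,0,0,-0.1,0,0,0,0,0,0,-0.2,0,0,0,0,0,0,-0.3,0,0,0,0,0,0,-0.36,0,0,0,0,0,0,-0.36,0]' >/dev/null
python3 pin.py; python3 hole.py 1 .13
```

```text
t: 50.95
tool_pos: [0.4567, 0.3347, 0.042]
tool_rot: [-0.082, 3.137, -0.001]
contact_force: [-0.1, -0.8, 4.3]
opening: 0.0144
grip_force: 58.6
t 51.58 pos [0.4564 0.3351 0.1502] toolx yaw -177.03 F [ 0.6  0.6 -1.1] grip 58.7 open 0.0144 q6 -1.12
0.006 149 x max 0.0095 y -0.0086..0.0071
0.009 169 x max 0.0100 y -0.0099..0.0088
0.012 11 x max 0.0096 y -0.0093..0.0084
0.027 28 x max 0.0043 y -0.0043..0.0039
0.03 30 x max 0.0044 y -0.0050..0.0040
0.033 11 x max 0.0041 y -0.0051..0.0040
t 51.62 pos [0.4556 0.3346 0.1486] toolx yaw -177.03 F [ 0.  -0.4 -0.4] grip 58.7 open 0.0145 q6 -1.12
err mm world [-103.39  399.46]
turn [-0.0017, 0.0042, 0.32] shift [-0.275, -1.3475, 0.0639] |mm 413
```

```bash
python3 -m pendant '[0,0,0.05,-0.04,-0.17,0,0,0,0,0.1,-0.08,-0.34,0,0,0,0,0.15,-0.12,-0.51,0,0,0,0,0.22,-0.16,-0.68,0,0,0,0,0.3,-0.2,-0.85,0,0,0,0,0.32,-0.24,-1,0,0,0,0,0.32,-0.24,-1,0,0]'>/dev/null; python3 hole.py 1 .12 -1.1
```

```text
t 52.5 pos [0.5427 0.0361 0.1472] toolx yaw 173.11 F [ 0.  -0.1 -0.4] grip 58.9 open 0.0147 q6 -1.52
err mm world [-15.25 100.88]
turn [-0.0026, -0.0018, -0.0087] shift [-0.0909, -0.3276, 0.0911] |mm 106
```

```bash
python3 -m pendant '[0,0,-0.009,-0.04,-0.15,0,0,0,0,-0.009,-0.0909,-0.3,0,0,0,0,-0.009,-0.0909,-0.3276,0,0,0,0,-0.009,-0.0909,-0.3276,0.1,0,0,0,-0.009,-0.0909,-0.3276,0.2,0,0,0,-0.009,-0.0909,-0.3276,0.25,0,0,0,-0.009,-0.0909,-0.3276,0.25,0,0,0,-0.009,-0.0909,-0.3276,0.25,0]'>/dev/null; python3 pin.py; python3 hole.py 1 .0645 -1.1
```

```text
t 53.5 pos [ 0.5598 -0.0619  0.0755] toolx yaw 173.67 F [-0.2 -0.2  0.1] grip 59.0 open 0.0142 q6 -1.7
0.006 151 x max 0.0093 y -0.0087..0.0065
0.009 165 x max 0.0100 y -0.0099..0.0088
0.012 14 x max 0.0098 y -0.0094..0.0077
0.027 29 x max 0.0042 y -0.0038..0.0039
0.03 29 x max 0.0043 y -0.0051..0.0039
0.033 11 x max 0.0040 y -0.0051..0.0040
t 53.55 pos [ 0.56   -0.0621  0.0759] toolx yaw 173.66 F [-0.1  0.4 -1.2] grip 59.0 open 0.0143 q6 -1.7
err mm world [2.11 2.66]
turn [-0.0021, 0.0088, 0.0096] shift [0.0062, -0.0096, 0.0379] |mm 12
```

```bash
python3 -m pendant '[0,0,0.0096,0.0062,-0.0096,0,0,0,0,0.0096,0.0062,-0.0096,0.02,0,0,0,0.0096,0.0062,-0.0096,0.035,0,0,0,0.0096,0.0062,-0.0096,0.035,0]'>/dev/null; python3 hole.py 1 .058 -1.1
```

```text
t 54.05 pos [ 0.5562 -0.0648  0.063 ] toolx yaw 173.34 F [ 0.5 -0.  -1.3] grip 59.0 open 0.0143 q6 -1.7
err mm world [-1.67 -0.  ]
turn [-0.0011, 0.0012, -0.001] shift [-0.0055, 0.0007, 0.0168] |mm 5
```

```bash
python3 -m pendant '[0,0,0,-0.0045,0.0007,0,0,0,0,0,-0.0045,0.0007,0,0,0,0,0,-0.0045,0.0007,0.003,0]'>/dev/null; python3 hole.py 1 .058 -1.1
```

```text
t 54.42 pos [ 0.5584 -0.0649  0.0632] toolx yaw 173.35 F [ 1.3  0.8 -1.2] grip 59.0 open 0.0145 q6 -1.7
err mm world [ 0.51 -0.09]
turn [-0.0017, 0.0049, -0.0007] shift [0.0018, 0.0001, 0.0173] |mm 5
```

```bash
python3 -m pendant '[0,0,0,0.0012,0.0001,0.005,0,0,0,0,0.0012,0.0001,0.01,0,0,0,0,0.0012,0.0001,0.016,0,0,0,0,0.0012,0.0001,0.022,0]'|grep -E "pos|t_force";  python3 -m pendant '[0,0,0,0,0,0.006,0,0,0,0,0,0,0.012,0,0,0,0,0,0,0.018,0]' |grep -E "pos|t_force"
```

```text
tool_pos: [0.5579, -0.0647, 0.0563]
contact_force: [0.4, 0.3, -0.9]
tool_pos: [0.5579, -0.0648, 0.0509]
contact_force: [0.9, -0.4, -0.4]
```

```bash
python3 -m pendant '[0,0,0,0,0,0.008,0,0,0,0,0,0,0.016,0,0,0,0,0,0,0.024,0,0,0,0,0,0,0.032,0]'|grep -E "pos|t_force"; for i in 1 2; do python3 -m pendant '[0,0,0,0,0,0.004,0,0,0,0,0,0,0.007,0]' |grep -E "pos|t_force";done
```

```text
tool_pos: [0.5579, -0.0648, 0.0412]
contact_force: [0.6, -0.2, -0.9]
tool_pos: [0.5579, -0.0648, 0.0392]
contact_force: [-0.4, 0.6, 0.3]
tool_pos: [0.558, -0.0648, 0.038]
contact_force: [-3.6, 2.2, 8.4]
```

Seated at 38.0 mm, as predicted. I'll press lightly, release, retreat and check.

```bash
python3 -m pendant '[0,0,0,0,0,0.003,0,0,0,0,0,0,0,0,0,0,0,0,0,-0.001,0.4,0,0,0,0,0,-0.001,0.4,0,0,0,0,0,-0.001,0.4,0,0,0,0,0,-0.15,0.4,0,0,0,0,0,-0.3,0.4,0,0,0,0.2,0,-0.6,0.4,0,0,0,0.4,0.05,-0.75,0.4,0,0,0,0.5,0.1,-0.8,0.4,0,0,0,0.5,0.1,-0.8,0.4,0,0,0,0.5,0.1,-0.8,0.4]'>/dev/null
python3 - <<'E'
from h import *
st(); d=snap('wrist'); P=world(d).reshape(-1,3)
for h in ((.5796,.1136),(.5693,.0243),(.5590,-.0649)):
    k=(P[:,2]>.064)&(P[:,2]<.09)&(np.hypot(P[:,0]-h[0],P[:,1]-h[1])<.02); print('pin',P[k].mean(0).round(4) if k.any() else None,k.sum(), np.percentile(P[k,2],90).round(4) if k.any() else '')
cv2.imwrite('pics/w9.png',cv2.resize(d['image'],(800,600),interpolation=cv2.INTER_CUBIC)[:,:,::-1])
E
```

```text
t 57.8 pos [ 0.4121 -0.0171  0.2789] toolx yaw 173.39 F [-0.3 -0.3 -0.2] grip 0.0 open 0.0338 q6 -1.68
pin [0.5774 0.1121 0.0692] 137 0.0709
pin None 0 
pin [ 0.5567 -0.065   0.0693] 134 0.0708
```

View pics/w9.png

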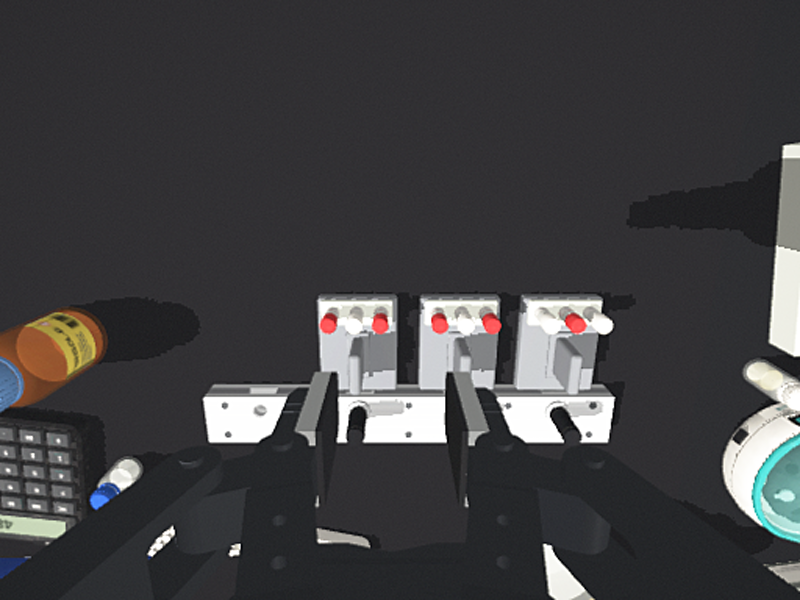

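All three carriers are flush, and the pins show at (358,410) and (560,410). A finger hides the middle pin, so I'll check it from the top camera before handing in.

Run:
```python
from h import *
d=snap('top'); P=world(d).reshape(-1,3)
ok=True
for h in ((.5796,.1136),(.5693,.0243),(.5590,-.0649)):
    k=(P[:,2]>.06)&(P[:,2]<.09)&(np.hypot(P[:,0]-h[0],P[:,1]-h[1])<.02); print(P[k].mean(0).round(4),k.sum()); ok&=k.sum()>10 and abs(np.median(P[k,2])-.07)<.003
P0=world(dict(np.load('top0.npz'))).reshape(-1,3)
for n,c in dict(bottle=(.464,-.310),v1=(.586,.315),v2=(.616,-.300)).items():
    for Q in (P0,P):
        k=(Q[:,2]>.02)&(np.hypot(Q[:,0]-c[0],Q[:,1]-c[1])<.035); print(n,Q[k].mean(0).round(4),k.sum())
print(ok)
if ok: print(ctrl.finish_job())
```

```text
[0.5789 0.1126 0.0698] 37
[0.5686 0.0247 0.0707] 34
[ 0.5577 -0.0646  0.0701] 37
bottle [ 0.4624 -0.3043  0.0928] 672
bottle [ 0.4625 -0.3045  0.0924] 674
v1 [0.5955 0.3144 0.0494] 291
v1 [0.5954 0.3144 0.0495] 296
v2 [ 0.6263 -0.2863  0.4389] 589
v2 [ 0.6262 -0.2862  0.4437] 581
True
the job is handed in; nothing more can be done
None
```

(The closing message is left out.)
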